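# Make up two test kits from the bench stock

### The arm

A 6-joint arm with a two-finger parallel gripper is mounted at the origin on a cart in front of the work surface, level with it; the furniture and walls round the work are solid. World frame = base frame: x ahead of the robot, y to its left, z up, the work surface at z = 0. Lengths are in m, angles in degrees, forces in N, time in s.
With the tool pointing down it reaches from about 0.3 to 0.75 m from the base axis. Payload 8.5 kg.
Tool frame: the origin (TCP) lies midway between the tips of the shut fingers; the grasp point (between the pads) lies 19 mm behind it (env.pinch_z is the z of the grasp point in the tool frame, in m); z points along the fingers, y is the line along which they close (so a half turn about z gives the same grasp; the last joint's range is limited). The gripper opens to 85 mm and grips with 20 to 120 N. Pads are 22 mm wide; open, the fingers measure 114 mm over their backs; the gripper's body (76 mm by 85 mm) begins 54 mm behind the grasp point. The pads swing forward as they close: fully open they stand 13 mm farther back than shut.
Start: joints at [54.07, 21.807, 74.336, -0, 83.858, -12.336], TCP at [0.22, 0.504, 0.231] pointing down, gripper open.
Joint ranges: [-178.18, 178.18], [-50.72, 133.34], [12.68, 142.11], [-81.47, 261.47], [9.98, 163.14], [-165.26, 165.26]. Speed limits (degrees/s): [136.94, 136.94, 180, 180, 180, 180].

### API

Orientations are given as a 3x3 rotation matrix whose columns are the frame's x, y, z axes.
In Python, from rig import env gives the robot as it stands.
- The arm moves only by the tool arm_command, never from a script. Its argument "deltas" is a list of rows, each an object of numbers: "rx", "ry", "rz": the turn, a rotation vector about the tool's x, y, z in rad; "dx", "dy", "dz": the shift along the tool's x, y, z in m; "fingers": the finger opening in m, from 0 to 0.0854. In form: [{"rx": .., "ry": .., "rz": .., "dx": .., "dy": .., "dz": .., "fingers": ..}, ...]. A call has 1 to 12 rows; each row shifts and turns the commanded pose from where the row before left it, along the tool's axes as they then stand; what a row does not reach is not made up. A row lasts 1/10 s, in which the tool goes at most 50 mm and 8.59 degrees, less where a joint would pass 70% of its speed; a pose out of reach is approached as far as the arm can. A call is refused whole if a number of a shift passes 0.05 or a number of a turn 0.15, either way. A call with a gripper value outside its range is refused whole. The fingers move at their own pace and stop on an object; "squeeze" is the grip in N (left out, the last holds). Time passes only in rows, so rows that do not move let the fingers close. It gives the time, the measured TCP pose, the force, the opening and the grip force at its end, in the units of the state.
- env.observe(): the state, without advancing time (a new reading comes with each control period).
- env.get_image(name): name is "side" or "top"; returns a dict with "color" (384x512x3 uint8, blue, green, red), "camera_matrix" (3x3 intrinsics, pixels), "k1" (the pictures are not rectified: a ray, as slopes to the right and down, at radius r is drawn at 1 + k1 r^2 times it, then the intrinsics apply), "eye" and "orientation" of the camera in the world. Camera axes: x right, y up, looking along -z (the intrinsics and any distortion apply to the point x, -y, -z); pixel columns grow to the right and rows downward; lengths in m; the calibration is good to about 2 mm. A picture is of the moment at which its call begins. There is no depth.
- env.close_job(): hands the job in; it is judged then, once.
Trained networks look in a picture, given as the dict that the camera call returned (one of the last four; its "shot" number tells which), for a name from the list of things; names that differ only in an ending like _2 or _b are one class to them, and where a whole thing is asked for, a point or a joint stands for the part that bears it (a point fixed in the world has none). Each returns a list of dicts, best first, with "p" (0 to 1); they miss things now and then, are a little off and sometimes report something else, mostly with a low value. They report only what shows in the picture. A call takes as long as a camera call.
- env.look_for(query, picture): "box" ([left, top, right, bottom] in pixels, round what is visible of it).
- env.tip_of(query, picture): "location" ([column, row] in pixels: a listed point, or the origin of a listed thing).
The state is a dict: "time_s": time; "q": joint angles; "qvel": joint speeds; "joint_efforts": joint torques, N m; "position": TCP position; "tool_rot": TCP orientation; "ft_force": force on the tool from outside, world axes, zero at the start; "wrist_torque": the same for the moment, N m; "grip_width": finger opening in m; "gripper_force": force on a finger pad.
Only numpy, scipy, OpenCV 4.12 (cv2) and the standard library are available. Lean on these libraries where they do the work, as an engineer would, in place of code of your own. Each camera call takes 0.05 s, during which the arm holds its last target. There are 200 camera calls.

### The job

Make up two test kits from the stock on the bench: the blue tray gets the slim tall grey die and the two plastic test bars, the yellow tray gets the pale yellow brass die and the white-capped vial. Dies stand in a tray's left front pocket and the vial in the right front pocket, as seen from the robot; pick up the two bars together in one grasp and lay them flat as a pair in the cradle at the back of the blue tray. Set everything down without dropping it, and leave the flat die and the blue-lidded jar where they are.

Things in the scene. Friction and masses are not known exactly. Their poses are not given: they have to be found in the camera images.
- blue_tray: Blue tray, fixed, same shape and frame as yellow_tray: same pockets in front (die -33,+49 mm; vial -33,-49). At the back a cradle centred x=+33, y=0 mm for two bars lying along y, side by side: two grey ribs 12 mm wide at y=-38 and +38, tops at z=14, with ears to z=20 that leave 44 mm between them in x; end stops 22 mm high leave 152 mm in y. Fingers may reach down between the ribs.
- yellow_tray: Yellow tray, fixed, 132 (x) x 164 (y) mm; origin: centre of underside; x to its back (away from robot), y left, z up; yaw within 0.2 rad. Floor 3 mm thick, walls 4 mm, 9 mm high. Two front pockets 58 x 58 mm inside: left (for a die, dark round pad) centred x=-33, y=+49 mm; right (for the vial) x=-33, y=-49. At the back an empty bar cradle like that of blue_tray.
- bar_rest: Small aluminium rest, 56 x 104 x 20 mm, fixed, that carries the two bars at the start; origin: centre of underside; bars lie along its y. Two ribs 12 mm wide at y=-38 and +38 mm, tops at z=14, ears to z=20 that leave 28 mm in x; between the ribs only a 3 mm base plate, so fingers can take the pair in the middle, closing along x.
- white_bar: Moulded plastic test bar, plain white, 13 x 127 x 13 mm, square section, 30 g; origin: centre of its underside, long axis = y, z up. It starts on the aluminium rest, side by side with the red bar and touching it or within 1 mm, so that the two together are 26 to 27 mm wide; undersides 14 mm above the bench.
- red_bar: Moulded plastic test bar, plain red, 13 x 127 x 13 mm, square section, 30 g; origin: centre of its underside, long axis = y, z up. It starts on the aluminium rest, side by side with the white bar and touching it or within 1 mm, so that the two together are 26 to 27 mm wide; undersides 14 mm above the bench.
- slim_die: Slim tall warm-grey capillary die, a stepped cylinder with a central hole in its top, standing upright, 26 mm diameter, 45 mm high, 0.16 kg; origin: centre of its underside, z up. It is solid to the full diameter over its whole height for contact, though its upper part looks slimmer.
- brass_die: Pale yellow brass capillary die, a stepped cylinder with a central hole in its top, standing upright, 32 mm diameter, 30 mm high, 0.16 kg; origin: centre of its underside, z up. It is solid to the full diameter over its whole height for contact, though its upper part looks slimmer.
- flat_die: Low flat light-grey capillary die, a stepped cylinder with a central hole in its top, standing upright, 38 mm diameter, 18 mm high; not part of either kit, to be left where it stands; origin: centre of its underside, z up. It is solid to the full diameter over its whole height for contact, though its upper part looks slimmer.
- vial: Clear sample vial with a white ribbed screw cap (fixed), standing upright, 41 mm diameter, 73 mm high, 55 g, cap from 58 mm up; origin: centre of its underside, z up. Grasp cap or body from above.
- pellet_jar: Clear jar with a blue screw lid, 63 mm diameter, 82 mm high, standing at the left of the trays; origin: centre of its underside. A bystander, to be left where it stands.

How it is judged (in metres and radians):
On the way:
1. both bars are held by the fingers and lifted together, clear of the rest (height (world z) of each of white_bar, red_bar above 0.045 m and contact force between the fingers and white_bar above 0.5 N and contact force between the fingers and red_bar above 0.5 N), for 0.2 s.
At the end, for the whole second after the job is handed in: Slim die (within 18 mm of pocket centre) and both bars (18 mm across, 15 along, 0.2 rad) in the blue tray; brass die (15 mm) and vial (12 mm) in the yellow tray, all flat in their pockets or cradle (3 mm), upright, at rest, released; flat die and jar moved under 15 mm (x of slim_die in the frame of blue_tray between -0.051 and -0.015 m and y of slim_die in the frame of blue_tray between 0.031 and 0.067 m and z of slim_die in the frame of blue_tray between 0 and 0.006 m and x of brass_die in the frame of yellow_tray between -0.048 and -0.018 m and y of brass_die in the frame of yellow_tray between 0.034 and 0.064 m and z of brass_die in the frame of yellow_tray between 0 and 0.006 m and x of vial in the frame of yellow_tray between -0.045 and -0.021 m and y of vial in the frame of yellow_tray between -0.061 and -0.037 m and z of vial in the frame of yellow_tray between 0 and 0.006 m and x of white_bar in the frame of blue_tray between 0.015 and 0.051 m and y of white_bar in the frame of blue_tray between -0.015 and 0.015 m and z of white_bar in the frame of blue_tray between 0.011 and 0.017 m and angle between the y axis of each of white_bar, red_bar and the y axis of blue_tray, either way round below 0.2 rad and x of red_bar in the frame of blue_tray between 0.015 and 0.051 m and y of red_bar in the frame of blue_tray between -0.015 and 0.015 m and z of red_bar in the frame of blue_tray between 0.011 and 0.017 m and angle between each of slim_die, brass_die, vial's own z axis and vertical below 0.1 rad and linear speed of each of slim_die, brass_die, vial, white_bar, red_bar below 0.02 m/s and contact force between the fingers and slim_die below 0.05 N and contact force between the fingers and brass_die below 0.05 N and contact force between the fingers and vial below 0.05 N and contact force between the fingers and white_bar below 0.05 N and contact force between the fingers and red_bar below 0.05 N and distance of each of flat_die, pellet_jar from where it was at the start of the episode below 0.015 m); the robot touches nothing.
It fails at once if the flat die or the blue-lidded jar is pushed more than 15 mm (distance of any of flat_die, pellet_jar from where it was at the start of the episode above 0.015 m).
It fails at once if a kit part falls free (nothing touching it) with its underside more than 35 mm (bars: 45 mm) above the bench ((height (world z) of slim_die above 0.035 m and contact force between slim_die and anything else below 0.01 N) or (height (world z) of brass_die above 0.035 m and contact force between brass_die and anything else below 0.01 N) or (height (world z) of vial above 0.035 m and contact force between vial and anything else below 0.01 N) or (height (world z) of white_bar above 0.045 m and contact force between white_bar and anything else below 0.01 N) or (height (world z) of red_bar above 0.045 m and contact force between red_bar and anything else below 0.01 N)).
It also fails if it takes over 99 s, if anything falls off the work surface, if the arm or the gripper's body presses on something with over 40 N, if the wrist force passes 120 N, or if a joint passes its speed limit or range.

## Working session

There is one attempt and no reset: what is moved stays moved. The work goes in short steps, Python scripts to look and compute and a tool call to move; the robot and the scene stay as the last step left them, time stands still between calls to the robot, and variables do not carry over. Pictures are saved under pics/ and viewed, at most 14 in all, crops included, and the job is handed in when it is done.

Besides the shell and the picture viewer there is one more tool, called after ">>>" by a JSON object that holds its "method" and its "body", one argument or row to a line. arm_command: Moves the arm, as the interface text tells. Its arguments: {"type":"object","properties":{"deltas":{"type":"array"},"squeeze":{"type":"number"}},"required":["deltas"]}

```bash
mkdir -p pics; ls
cat > h.py <<'E'
import numpy as np, cv2
from rig import env
def pix2ray(im,uv):
    K=np.array(im["camera_matrix"]);uv=np.array(uv,float)
    d=np.array([im.get("k1",0),0,0,0],float)
    p=cv2.undistortPoints(uv.reshape(1,1,2),K,d)[0,0]
    R=np.array(im["orientation"]);return np.array(im["eye"]),R@np.array([p[0],-p[1],-1])
def onz(im,uv,z):
    e,d=pix2ray(im,uv);return e+d*(z-e[2])/d[2]
def proj(im,P):
    R=np.array(im["orientation"]);c=R.T@(np.array(P,float)-np.array(im["eye"]))
    x,y=c[0]/-c[2],-c[1]/-c[2];s=1+im["k1"]*(x*x+y*y);K=np.array(im["camera_matrix"])
    return (K@[x*s,y*s,1])[:2]
E
python3 - <<'E'
from h import *
np.set_printoptions(precision=4,suppress=True)
n=["blue_tray","yellow_tray","bar_rest","white_bar","red_bar","slim_die","brass_die","flat_die","vial","pellet_jar"]
z0=dict(white_bar=.014,red_bar=.014)
for c in("top","side"):
    im=env.get_image(c);cv2.imwrite(f"pics/{c}0.png",im["color"]);print(c,im["eye"],im["orientation"],im["k1"],im["camera_matrix"])
    for k in n:
        t=env.tip_of(k,im)[:2];b=env.look_for(k,im)[:2]
        print(k,[(np.round(x["location"],1),round(x["p"],2),onz(im,x["location"],z0.get(k,0))[:2]) for x in t],[(np.round(x["box"]),round(x["p"],2)) for x in b])
o=env.observe();print(o["time_s"],o["tool_rot"],o["grip_width"],env.pinch_z)
E
```

```text
pics
top [ 0.4413 -0.048   0.9948] [[ 0.0235  0.9965 -0.0803]
 [-0.9994  0.0255  0.0241]
 [ 0.0261  0.0797  0.9965]] 0.01397401361825646 [[351.0846   0.     249.2769]
 [  0.     351.0846 193.9938]
 [  0.       0.       1.    ]]
blue_tray [(array([286.5, 208.6]), 0.78, array([ 0.4826, -0.1788]))] [(array([256., 187., 315., 243.]), 0.88), (array([180., 181., 246., 241.]), 0.27)]
yellow_tray [(array([211.5, 211. ]), 0.75, array([0.4706, 0.0335]))] [(array([178., 183., 244., 243.]), 0.81)]
bar_rest [(array([358.8, 167.4]), 0.74, array([ 0.6064, -0.3857]))] [(array([345., 158., 383., 189.]), 0.59)]
white_bar [(array([360. , 172.3]), 0.64, array([ 0.5901, -0.3844]))] [(array([339., 161., 386., 180.]), 0.78)]
red_bar [(array([362.5, 174.3]), 0.68, array([ 0.5846, -0.3915])), (array([231.9, 154.1]), 0.33, array([ 0.6321, -0.0199]))] [(array([342., 163., 393., 182.]), 0.53), (array([259., 158., 269., 169.]), 0.25)]
slim_die [(array([198. , 151.8]), 0.54, array([0.6387, 0.0774]))] [(array([195., 146., 203., 156.]), 0.6)]
brass_die [(array([290.4, 153.3]), 0.45, array([ 0.642 , -0.1876]))] [(ar
[... 1388 characters left out ...]
 -0.392 ]))] [(array([298., 290., 328., 326.]), 0.52)]
brass_die [(array([315.4, 238.3]), 0.6, array([ 0.6433, -0.1877])), (array([322.1, 298.3]), 0.5, array([ 0.6035, -0.3812]))] [(array([309., 231., 323., 249.]), 0.66)]
flat_die [(array([297.8, 222. ]), 0.44, array([ 0.6136, -0.1179]))] [(array([218., 216., 288., 275.]), 0.2)]
vial [(array([295.7, 198.3]), 0.94, array([ 0.6329, -0.0196]))] [(array([193., 124., 216., 160.]), 0.63), (array([307., 233., 322., 249.]), 0.34)]
pellet_jar [(array([204.7, 150.8]), 0.92, array([0.4015, 0.2692]))] [(array([196., 126., 217., 158.]), 0.9)]
2.1 [[-0.9164  0.4002 -0.    ]
 [ 0.4002  0.9164  0.    ]
 [ 0.      0.     -1.    ]] 0.08556498305687217 -0.0187
```

Run:
```python
import cv2
a=cv2.imread("pics/top0.png")[130:260,100:400];cv2.imwrite("pics/topc.png",cv2.resize(a,None,fx=2.66,fy=2.66,interpolation=cv2.INTER_CUBIC))
a=cv2.imread("pics/side0.png")[110:340,180:360];cv2.imwrite("pics/sidec.png",cv2.resize(a,None,fx=2.6,fy=2.6,interpolation=cv2.INTER_CUBIC))
```

```text
(no output)
```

View pics/topc.png

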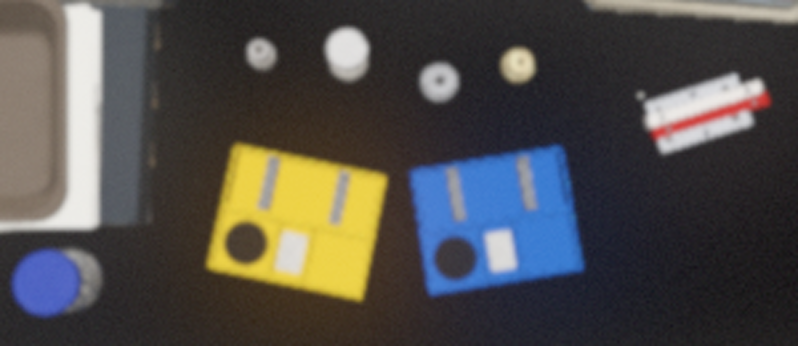

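View pics/sidec.png

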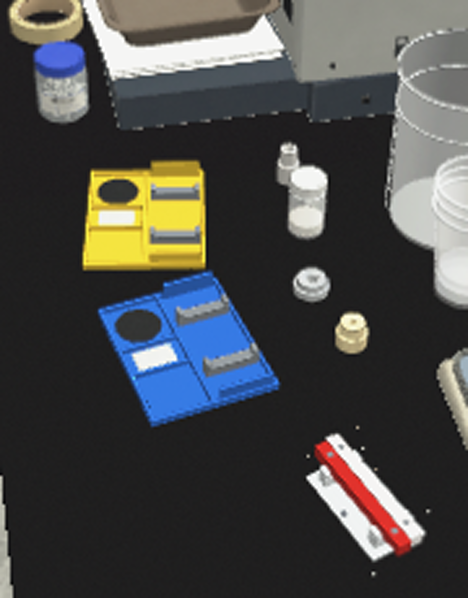

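```bash
cat > seg.py <<'E'
from h import *
np.set_printoptions(precision=4,suppress=True)
def rect(im,mask,z):
    n,l,st,c=cv2.connectedComponentsWithStats(mask.astype(np.uint8))
    i=1+np.argmax(st[1:,4]);m=(l==i).astype(np.uint8)
    cs,_=cv2.findContours(m,cv2.RETR_EXTERNAL,cv2.CHAIN_APPROX_NONE)
    P=np.array([onz(im,p[0],z)[:2] for p in max(cs,key=len)],np.float32)
    r=cv2.minAreaRect(P);return np.array(r[0]),np.array(r[1]),r[2],st[i,4]
def masks(im):
    h=cv2.cvtColor(im["color"],cv2.COLOR_BGR2HSV).astype(int);H,S,V=h[...,0],h[...,1],h[...,2]
    return dict(blue=(abs(H-108)<10)&(S>130)&(V>80),yellow=(abs(H-26)<7)&(S>130)&(V>90),red=((H<8)|(H>172))&(S>130)&(V>80))
E
python3 - <<'E'
from seg import *
P={"slim_die":((.639,.082),.045),"brass_die":((.6427,-.1877),.03),"flat_die":((.614,-.1175),.018),"vial":((.637,-.016),.073)}
for c in("top","side"):
    im=env.get_image(c);m=masks(im)
    yy,xx=np.mgrid[:384,:512]
    if c=="top": m["blue"]&=xx>170
    else: m["blue"]&=yy>200
    for k,z in(("blue",.009),("yellow",.009),("red",.027 if c=="top" else .022)):print(c,k,*rect(im,m[k],z))
    g=cv2.cvtColor(im["color"],cv2.COLOR_BGR2GRAY)
    for k,((x,y),h) in P.items():
        u,v=proj(im,(x,y,h/2));w=14 if k!="vial" else 18
        mk=(g>95)&(abs(xx-u)<w)&(abs(yy-v)<w)
        if k=="vial" : mk=mk&(g>150)
        n,l,st,ce=cv2.connectedComponentsWithStats(mk.astype(np.uint8));i=1+np.argmax(st[1:,4])
        print(c,k,"pred",np.round([u,v]),"blob",st[i],ce[i].round(1),"mid",onz(im,ce[i],h/2)[:2],"top",onz(im,ce[i],h)[:2])
E
```

```text
top blue [ 0.4722 -0.1774] [0.1393 0.1701] 10.584535598754883 2343
top yellow [0.465  0.0328] [0.1725 0.1406] 79.6585922241211 2526
top red [ 0.5869 -0.4121] [0.0142 0.1079] 20.35841941833496 100
top slim_die pred [195. 150.] blob [193 144  11  12 106] [197.7 149.7] mid [0.6402 0.0755] top [0.6356 0.0726]
top brass_die pred [291. 152.] blob [288 148  13  13 142] [294.2 154. ] mid [ 0.6373 -0.1962] top [ 0.6343 -0.194 ]
top flat_die pred [266. 162.] blob [258 153  15  15 178] [264.7 160.4] mid [ 0.6177 -0.1135] top [ 0.6161 -0.1129]
top vial pred [230. 151.] blob [223 141  15  18 223] [230.  149.3] mid [ 0.641 -0.015] top [ 0.6334 -0.0163]
side blue [ 0.4711 -0.1752] [0.1338 0.183 ] 10.684266090393066 1955
side yellow [0.4652 0.0337] [0.1868 0.1317] 78.92088317871094 1424
side red [ 0.5869 -0.401 ] [0.019  0.1332] 19.055471420288086 357
side slim_die pred [290. 171.] blob [287 165  17  20 229] [294.3 176.2] mid [0.6464 0.0542] top [0.6383 0.0263]
side brass_die pred [316. 234.] blob [309 230  13  16 167] [314.9 237.7] mid [ 0.6373 -0.1995] top [ 0.632  -0.2139]
side flat_die pred [298. 219.] blob [293 213  14  13 151] [299.4 219. ] mid [ 0.6179 -0.1164] top [ 0.615  -0.1258]
side vial pred [297. 188.] blob [287 170  19  31 357] [297.4 185.6] mid [ 0.6393 -0.0074] top [ 0.6261 -0.0509]
```

```bash
cat > ov.py <<'E'
from seg import *
def draw(im,S,pts,col):
    for a,b in pts:
        cv2.line(im,tuple(np.int32(np.round(np.array(a)*S*8))),tuple(np.int32(np.round(np.array(b)*S*8))),col,1,cv2.LINE_AA,3)
def box(im,c,yaw,sx,sy,z0,z1):
    R=np.array([[np.cos(yaw),-np.sin(yaw)],[np.sin(yaw),np.cos(yaw)]]);o=[]
    q=[np.array(c)+R@np.array(s)*[1,1] for s in((sx/2,sy/2),(-sx/2,sy/2),(-sx/2,-sy/2),(sx/2,-sy/2))]
    for z in(z0,z1):
        p=[proj(im,(*a,z)) for a in q];o+=[(p[i],p[(i+1)%4]) for i in range(4)]
    return o
def cyl(im,c,d,h):
    o=[]
    for z in(0,h):
        p=[proj(im,(c[0]+d/2*np.cos(t),c[1]+d/2*np.sin(t),z)) for t in np.linspace(0,6.283,25)];o+=list(zip(p[:-1],p[1:]))
    return o
def overlay(cam,items,crop,S,name):
    im=env.get_image(cam);x0,y0,x1,y1=crop
    big=cv2.resize(im["color"][y0:y1,x0:x1],None,fx=S,fy=S,interpolation=cv2.INTER_CUBIC)
    off=np.array([x0-.5,y0-.5])
    for it in items:
        L=(box if it[0]=="b" else cyl)(im,*it[1:])
        draw(big,S,[(np.array(a)-off,np.array(b)-off) for a,b in L],(0,255,0))
    return big
E
python3 - <<'E'
from ov import *
r=np.radians
I=[("b",(.4715,-.1765),r(10.6),.132,.164,0,.009),("b",(.465,.0332),r(-10.7),.132,.164,0,.009),
("b",(.593,-.398),r(19),.0265,.127,.014,.027),
("c",(.640,.079),.026,.045),("c",(.6373,-.1965),.032,.03),("c",(.6178,-.115),.038,.018),("c",(.637,-.017),.041,.073),("c",(.404,.2695),.063,.082)]
cv2.imwrite("pics/o1.png",overlay("top",I,(100,130,400,255),2.66,0))
cv2.imwrite("pics/o2.png",overlay("side",I,(190,120,350,335),2.75,0))
E
```

```text
(no output)
```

View pics/o1.png

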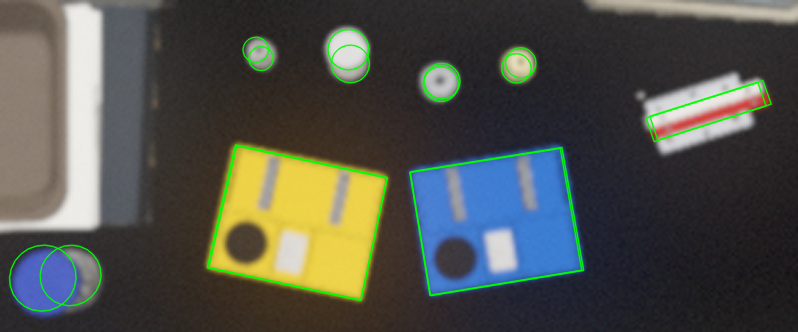

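View pics/o2.png

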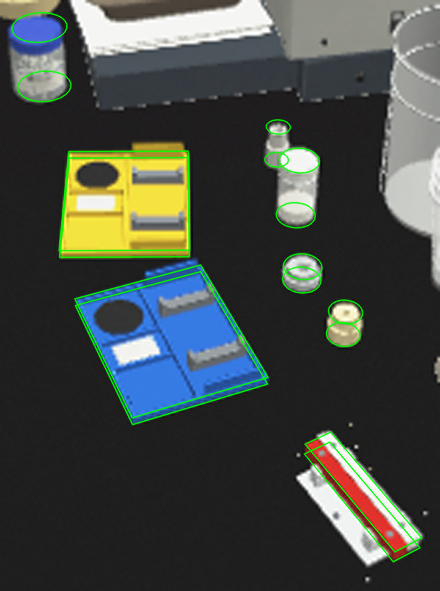

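```bash
cat > plan.py <<'E'
import sys
from seg import *
def plan(n,*tg):
    o=env.observe();R=np.array(o["tool_rot"]);p=np.array(o["position"]);a=np.arctan2(R[1,1],R[0,1])
    print("t",round(o["time_s"],2),"at",p.round(4),"a",np.degrees(a).round(2),"tilt",np.degrees(np.arccos(-R[2,2])).round(2),"w",round(o["grip_width"],4),"gf",round(o["gripper_force"],1),"F",np.round(o["ft_force"],1))
    for t,k in zip(tg,n):
        t=np.array(t,float);da=np.radians(t[3])-a;rz=np.round(-da/k,3)
        for i in range(k):
            d=(t[:3]-p)/(k-i);x=np.array([-np.sin(a),np.cos(a),0]);y=np.array([np.cos(a),np.sin(a),0])
            r=np.round([d@x,d@y,-d[2]],3);p=p+r[0]*x+r[1]*y-np.array([0,0,r[2]]);a-=rz
            print('{"dx":%g,"dy":%g,"dz":%g,"rz":%g},'%(*r,rz),end="")
        print(" ->",p.round(4),np.degrees(a).round(1))
E
python3 -c "
from plan import *
plan([12,6,4],(.42,.09,.2,0),(.64,.0765,.09,0),(.64,.0765,.012,0))"
```

```text
t 2.3 at [0.2201 0.504  0.2313] a 66.41 tilt 0.0 w 0.0855 gf 0.0 F [-0.3  0.1  0.4]
{"dx":-0.029,"dy":-0.025,"dz":0.003,"rz":0.097},{"dx":-0.031,"dy":-0.022,"dz":0.003,"rz":0.097},{"dx":-0.033,"dy":-0.019,"dz":0.003,"rz":0.097},{"dx":-0.035,"dy":-0.016,"dz":0.002,"rz":0.097},{"dx":-0.036,"dy":-0.012,"dz":0.003,"rz":0.097},{"dx":-0.037,"dy":-0.008,"dz":0.002,"rz":0.097},{"dx":-0.038,"dy":-0.005,"dz":0.003,"rz":0.097},{"dx":-0.039,"dy":-0.001,"dz":0.002,"rz":0.097},{"dx":-0.038,"dy":0.003,"dz":0.003,"rz":0.097},{"dx":-0.038,"dy":0.006,"dz":0.002,"rz":0.097},{"dx":-0.037,"dy":0.01,"dz":0.003,"rz":0.097},{"dx":-0.036,"dy":0.014,"dz":0.002,"rz":0.097}, -> [0.4202 0.0903 0.2003] -0.3
{"dx":-0.002,"dy":0.037,"dz":0.018,"rz":-0.001},{"dx":-0.002,"dy":0.037,"dz":0.018,"rz":-0.001},{"dx":-0.002,"dy":0.036,"dz":0.019,"rz":-0.001},{"dx":-0.002,"dy":0.037,"dz":0.018,"rz":-0.001},{"dx":-0.003,"dy":0.036,"dz":0.019,"rz":-0.001},{"dx":-0.002,"dy":0.037,"dz":0.018,"rz":-0.001}, -> [0.6402 0.0768 0.0903] 0.1
{"dx":-0,"dy":-0,"dz":0.02,"rz":0},{"dx":-0,"dy":-0,"dz":0.019,"rz":0},{"dx":-0,"dy":-0,"dz":0.02,"rz":0},{"dx":-0,"dy":-0,"dz":0.019,"rz":0}, -> [0.6402 0.0768 0.0123] 0.1
```

>>> {"method": "arm_command", "body": {
  "deltas": [
    {"dx": -0.029,"dy": -0.025,"dz": 0.003,"rz": 0.097,"fingers": 0.07},
    {"dx": -0.031,"dy": -0.022,"dz": 0.003,"rz": 0.097},
    {"dx": -0.033,"dy": -0.019,"dz": 0.003,"rz": 0.097},
    {"dx": -0.035,"dy": -0.016,"dz": 0.002,"rz": 0.097},
    {"dx": -0.036,"dy": -0.012,"dz": 0.003,"rz": 0.097},
    {"dx": -0.037,"dy": -0.008,"dz": 0.002,"rz": 0.097},
    {"dx": -0.038,"dy": -0.005,"dz": 0.003,"rz": 0.097},
    {"dx": -0.039,"dy": -0.001,"dz": 0.002,"rz": 0.097},
    {"dx": -0.038,"dy": 0.003,"dz": 0.003,"rz": 0.097},
    {"dx": -0.038,"dy": 0.006,"dz": 0.002,"rz": 0.097},
    {"dx": -0.037,"dy": 0.01,"dz": 0.003,"rz": 0.097},
    {"dx": -0.036,"dy": 0.014,"dz": 0.002,"rz": 0.097}
  ],
  "squeeze": 35
}}

```text
invalid input
```

>>> {"method": "arm_command", "body": {
  "deltas": [
    {"dx": -0.002,"dy": 0.037,"dz": 0.018},
    {"dx": -0.002,"dy": 0.037,"dz": 0.018},
    {"dx": -0.002,"dy": 0.036,"dz": 0.019},
    {"dx": -0.002,"dy": 0.037,"dz": 0.018},
    {"dx": -0.003,"dy": 0.036,"dz": 0.019},
    {"dx": -0.002,"dy": 0.037,"dz": 0.013},
    {},
    {}
  ]
}}

```text
invalid input
```

```bash
python3 -c "
from plan import *
plan([5],(.64,.0765,.012,0))
im=env.get_image('side');cv2.imwrite('pics/s3.png',cv2.resize(im['color'][60:240,200:400],None,fx=3,fy=3,interpolation=cv2.INTER_CUBIC))"
```

```text
t 2.3 at [0.2201 0.504  0.2313] a 66.41 tilt 0.0 w 0.0855 gf 0.0 F [-0.3  0.1  0.4]
{"dx":-0.111,"dy":-0.045,"dz":0.044,"rz":0.232},{"dx":-0.119,"dy":-0.018,"dz":0.044,"rz":0.232},{"dx":-0.119,"dy":0.01,"dz":0.044,"rz":0.232},{"dx":-0.114,"dy":0.037,"dz":0.044,"rz":0.232},{"dx":-0.103,"dy":0.062,"dz":0.043,"rz":0.232}, -> [0.6401 0.076  0.0123] -0.1
```

View pics/s3.png

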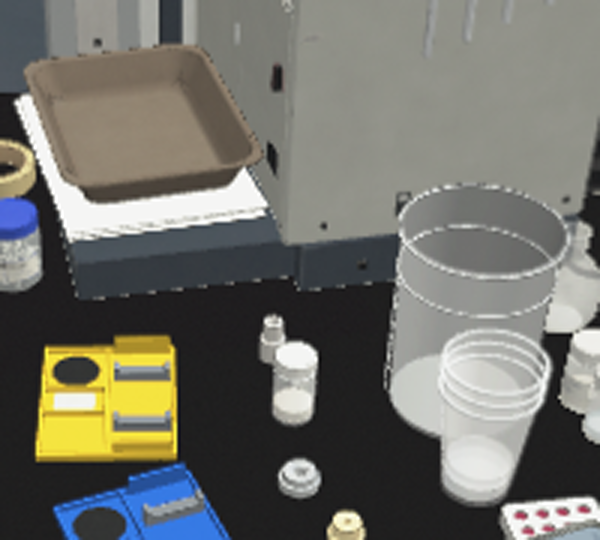

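>>> {"method": "arm_command", "body": {
  "deltas": [
    {"rx": 0,"ry": 0,"dx": -0.029,"dy": -0.025,"dz": 0.003,"rz": 0.097,"fingers": 0.06},
    {"rx": 0,"ry": 0,"dx": -0.031,"dy": -0.022,"dz": 0.003,"rz": 0.097,"fingers": 0.06},
    {"rx": 0,"ry": 0,"dx": -0.033,"dy": -0.019,"dz": 0.003,"rz": 0.097,"fingers": 0.06},
    {"rx": 0,"ry": 0,"dx": -0.035,"dy": -0.016,"dz": 0.002,"rz": 0.097,"fingers": 0.06},
    {"rx": 0,"ry": 0,"dx": -0.036,"dy": -0.012,"dz": 0.003,"rz": 0.097,"fingers": 0.06},
    {"rx": 0,"ry": 0,"dx": -0.037,"dy": -0.008,"dz": 0.002,"rz": 0.097,"fingers": 0.06},
    {"rx": 0,"ry": 0,"dx": -0.038,"dy": -0.005,"dz": 0.003,"rz": 0.097,"fingers": 0.06},
    {"rx": 0,"ry": 0,"dx": -0.039,"dy": -0.001,"dz": 0.002,"rz": 0.097,"fingers": 0.06},
    {"rx": 0,"ry": 0,"dx": -0.038,"dy": 0.003,"dz": 0.003,"rz": 0.097,"fingers": 0.06},
    {"rx": 0,"ry": 0,"dx": -0.038,"dy": 0.006,"dz": 0.002,"rz": 0.097,"fingers": 0.06},
    {"rx": 0,"ry": 0,"dx": -0.037,"dy": 0.01,"dz": 0.003,"rz": 0.097,"fingers": 0.06},
    {"rx": 0,"ry": 0,"dx": -0.036,"dy": 0.014,"dz": 0.002,"rz": 0.097,"fingers": 0.06}
  ],
  "squeeze": 35
}}

```text
time_s: 3.55
position: [0.4206, 0.0888, 0.2004]
tool_rot: [[0.009, 1.0, 0.0], [1.0, -0.009, 0.0], [0.0, 0.0, -1.0]]
ft_force: [0.4, 1.0, 0.5]
grip_width: 0.0602
gripper_force: 0.0
```

```bash
python3 -c "
from plan import *
plan([6,4],(.64,.0765,.085,0),(.64,.0765,.012,0))
im=env.get_image('side')
print(onz(im,(330,190),0),onz(im,(348,225),0))"
```

```text
t 3.55 at [0.4206 0.0888 0.2004] a -0.52 tilt 0.02 w 0.0602 gf 0.0 F [0.4 1.  0.5]
{"dx":-0.002,"dy":0.037,"dz":0.019,"rz":-0.002},{"dx":-0.002,"dy":0.036,"dz":0.019,"rz":-0.002},{"dx":-0.002,"dy":0.037,"dz":0.019,"rz":-0.002},{"dx":-0.002,"dy":0.036,"dz":0.019,"rz":-0.002},{"dx":-0.002,"dy":0.037,"dz":0.02,"rz":-0.002},{"dx":-0.001,"dy":0.036,"dz":0.019,"rz":-0.002}, -> [0.6396 0.0768 0.0854] 0.2
{"dx":-0,"dy":0,"dz":0.018,"rz":0.001},{"dx":-0,"dy":0,"dz":0.018,"rz":0.001},{"dx":-0,"dy":0,"dz":0.019,"rz":0.001},{"dx":-0,"dy":0,"dz":0.018,"rz":0.001}, -> [0.6396 0.0768 0.0124] -0.1
[ 0.7413 -0.0024  0.    ] [ 0.7443 -0.1556  0.    ]
```

>>> {"method": "arm_command", "body": {
  "deltas": [
    {"rx": 0,"ry": 0,"dx": -0.002,"dy": 0.037,"dz": 0.019,"rz": -0.002,"fingers": 0.06},
    {"rx": 0,"ry": 0,"dx": -0.002,"dy": 0.036,"dz": 0.019,"rz": -0.002,"fingers": 0.06},
    {"rx": 0,"ry": 0,"dx": -0.002,"dy": 0.037,"dz": 0.019,"rz": -0.002,"fingers": 0.06},
    {"rx": 0,"ry": 0,"dx": -0.002,"dy": 0.036,"dz": 0.019,"rz": -0.002,"fingers": 0.06},
    {"rx": 0,"ry": 0,"dx": -0.002,"dy": 0.037,"dz": 0.02,"rz": -0.002,"fingers": 0.06},
    {"rx": 0,"ry": 0,"dx": -0.001,"dy": 0.036,"dz": 0.019,"rz": 0,"fingers": 0.06},
    {"rx": 0,"ry": 0,"dx": 0,"dy": 0,"dz": 0,"rz": 0,"fingers": 0.06},
    {"rx": 0,"ry": 0,"dx": 0,"dy": 0,"dz": 0,"rz": 0,"fingers": 0.06}
  ]
}}

```text
time_s: 4.4
position: [0.639, 0.0793, 0.0844]
tool_rot: [[-0.005, 1.0, -0.002], [1.0, 0.005, 0.0], [0.0, -0.002, -1.0]]
ft_force: [-1.3, 0.4, -0.3]
grip_width: 0.0599
gripper_force: 0.0
```

Run:
```python
from plan import *
plan([4],(.64,.0765,.012,0))
im=env.get_image('side');a=cv2.resize(im['color'][60:240,200:400],None,fx=3,fy=3,interpolation=cv2.INTER_CUBIC)
im=env.get_image('top');b=cv2.resize(im['color'][100:190,150:260],(660,540),interpolation=cv2.INTER_CUBIC)
cv2.imwrite('pics/s4.png',cv2.resize(np.hstack([a,b]),(800,343)))
```

```text
t 4.4 at [0.639  0.0793 0.0844] a 0.29 tilt 0.09 w 0.0599 gf 0.0 F [-1.3  0.4 -0.3]
{"dx":-0.001,"dy":0,"dz":0.018,"rz":0.001},{"dx":-0.001,"dy":0,"dz":0.018,"rz":0.001},{"dx":-0,"dy":0,"dz":0.018,"rz":0.001},{"dx":-0.001,"dy":0.001,"dz":0.018,"rz":0.001}, -> [0.64   0.0763 0.0124] 0.1
```

View pics/s4.png

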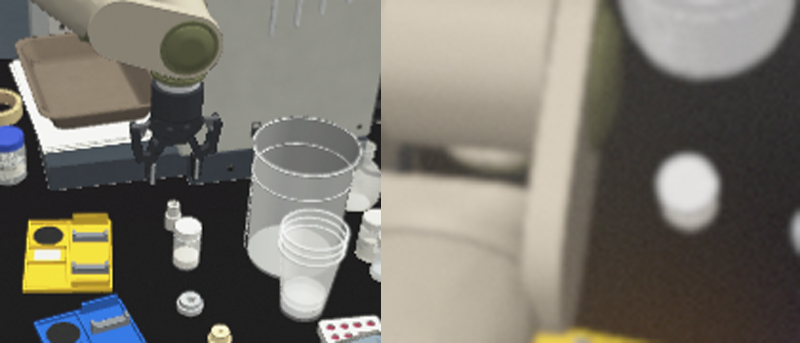

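>>> {"method": "arm_command", "body": {
  "deltas": [
    {"rx": 0,"ry": 0,"dx": -0.001,"dy": 0,"dz": 0.018,"rz": 0,"fingers": 0.06},
    {"rx": 0,"ry": 0,"dx": -0.001,"dy": 0,"dz": 0.018,"rz": 0,"fingers": 0.06},
    {"rx": 0,"ry": 0,"dx": 0,"dy": 0,"dz": 0.018,"rz": 0,"fingers": 0.06},
    {"rx": 0,"ry": 0,"dx": 0,"dy": 0,"dz": 0.018,"rz": 0,"fingers": 0.06},
    {"rx": 0,"ry": 0,"dx": 0,"dy": 0,"dz": 0,"rz": 0,"fingers": 0.06},
    {"rx": 0,"ry": 0,"dx": 0,"dy": 0,"dz": 0,"rz": 0,"fingers": 0.04},
    {"rx": 0,"ry": 0,"dx": 0,"dy": 0,"dz": 0,"rz": 0,"fingers": 0.03},
    {"rx": 0,"ry": 0,"dx": 0,"dy": 0,"dz": 0,"rz": 0,"fingers": 0.015},
    {"rx": 0,"ry": 0,"dx": 0,"dy": 0,"dz": 0,"rz": 0,"fingers": 0.015},
    {"rx": 0,"ry": 0,"dx": 0,"dy": 0,"dz": 0,"rz": 0,"fingers": 0.015}
  ]
}}

```text
time_s: 5.5
position: [0.6398, 0.0773, 0.0151]
tool_rot: [[-0.005, 1.0, 0.003], [1.0, 0.005, -0.0], [-0.0, 0.003, -1.0]]
ft_force: [-1.9, 0.2, 7.3]
grip_width: 0.0253
gripper_force: 34.2
```

Run:
```python
from plan import *
def T(c,yaw,dx,dy):
    y=np.radians(yaw);return (c[0]+dx*np.cos(y)-dy*np.sin(y),c[1]+dx*np.sin(y)+dy*np.cos(y))
B=((.4715,-.1765),10.6);Y=((.465,.0332),-10.7)
print("slim",T(*B,-.033,.049),"bars",T(*B,.033,0),"brass",T(*Y,-.033,.049),"vial",T(*Y,-.033,-.049))
t=T(*B,-.033,.049)
plan([3,9,3],(.64,.0773,.11,0),(*t,.11,10.6),(*t,.025,10.6))
```

```text
slim (np.float64(0.4300495172980414), np.float64(-0.1344065624618916)) bars (np.float64(0.5039368665219353), np.float64(-0.17042960542978022)) brass (np.float64(0.441671441867954), np.float64(0.0874750253383612)) vial (np.float64(0.4234761135601674), np.float64(-0.008821028722913099))
t 5.5 at [0.6398 0.0773 0.0151] a 0.29 tilt 0.15 w 0.0253 gf 34.2 F [-1.9  0.2  7.3]
{"dx":-0,"dy":0,"dz":-0.032,"rz":0.002},{"dx":-0,"dy":0,"dz":-0.031,"rz":0.002},{"dx":-0,"dy":0,"dz":-0.032,"rz":0.002}, -> [0.6398 0.0773 0.1101] -0.1
{"dx":-0.024,"dy":-0.023,"dz":0,"rz":-0.021},{"dx":-0.023,"dy":-0.024,"dz":0,"rz":-0.021},{"dx":-0.022,"dy":-0.024,"dz":0,"rz":-0.021},{"dx":-0.022,"dy":-0.025,"dz":0,"rz":-0.021},{"dx":-0.022,"dy":-0.025,"dz":0,"rz":-0.021},{"dx":-0.021,"dy":-0.026,"dz":0,"rz":-0.021},{"dx":-0.02,"dy":-0.026,"dz":0,"rz":-0.021},{"dx":-0.02,"dy":-0.026,"dz":0,"rz":-0.021},{"dx":-0.019,"dy":-0.027,"dz":0,"rz":-0.021}, -> [ 0.4303 -0.1341  0.1101] 10.8
{"dx":-0,"dy":-0,"dz":0.028,"rz":0.001},{"dx":-0,"dy":-0,"dz":0.029,"rz":0.001},{"dx":-0,"dy":-0,"dz":0.028,"rz":0.001}, -> [ 0.4303 -0.1341  0.0251] 10.6
```

>>> {"method": "arm_command", "body": {
  "deltas": [
    {"rx": 0,"ry": 0,"dx": 0,"dy": 0,"dz": -0.032,"rz": 0,"fingers": 0.015},
    {"rx": 0,"ry": 0,"dx": 0,"dy": 0,"dz": -0.032,"rz": 0,"fingers": 0.015},
    {"rx": 0,"ry": 0,"dx": 0,"dy": 0,"dz": -0.032,"rz": 0,"fingers": 0.015},
    {"rx": 0,"ry": 0,"dx": -0.024,"dy": -0.023,"dz": 0,"rz": -0.021,"fingers": 0.015},
    {"rx": 0,"ry": 0,"dx": -0.023,"dy": -0.024,"dz": 0,"rz": -0.021,"fingers": 0.015},
    {"rx": 0,"ry": 0,"dx": -0.022,"dy": -0.024,"dz": 0,"rz": -0.021,"fingers": 0.015},
    {"rx": 0,"ry": 0,"dx": -0.022,"dy": -0.025,"dz": 0,"rz": -0.021,"fingers": 0.015},
    {"rx": 0,"ry": 0,"dx": -0.022,"dy": -0.025,"dz": 0,"rz": -0.021,"fingers": 0.015},
    {"rx": 0,"ry": 0,"dx": -0.021,"dy": -0.026,"dz": 0,"rz": -0.021,"fingers": 0.015},
    {"rx": 0,"ry": 0,"dx": -0.02,"dy": -0.026,"dz": 0,"rz": -0.021,"fingers": 0.015},
    {"rx": 0,"ry": 0,"dx": -0.02,"dy": -0.026,"dz": 0,"rz": -0.021,"fingers": 0.015},
    {"rx": 0,"ry": 0,"dx": -0.019,"dy": -0.027,"dz": 0,"rz": -0.021,"fingers": 0.015}
  ]
}}

```text
time_s: 6.7
position: [0.4299, -0.1361, 0.1098]
tool_rot: [[-0.194, 0.981, 0.001], [0.981, 0.194, -0.001], [-0.001, 0.001, -1.0]]
ft_force: [0.7, -0.1, -1.9]
grip_width: 0.0253
gripper_force: 35.0
```

>>> {"method": "arm_command", "body": {
  "deltas": [
    {"rx": 0,"ry": 0,"dx": 0,"dy": 0,"dz": 0.02,"rz": 0,"fingers": 0.015},
    {"rx": 0,"ry": 0,"dx": 0,"dy": 0,"dz": 0.02,"rz": 0,"fingers": 0.015},
    {"rx": 0,"ry": 0,"dx": 0,"dy": 0,"dz": 0.02,"rz": 0,"fingers": 0.015},
    {"rx": 0,"ry": 0,"dx": 0,"dy": 0,"dz": 0.01,"rz": 0,"fingers": 0.015},
    {"rx": 0,"ry": 0,"dx": 0,"dy": 0,"dz": 0,"rz": 0,"fingers": 0.015},
    {"rx": 0,"ry": 0,"dx": 0,"dy": 0,"dz": 0,"rz": 0,"fingers": 0.015}
  ]
}}

```text
time_s: 7.3
position: [0.4313, -0.1355, 0.0399]
tool_rot: [[-0.193, 0.981, 0.001], [0.981, 0.193, -0.001], [-0.001, 0.001, -1.0]]
ft_force: [0.1, -0.3, -1.5]
grip_width: 0.0248
gripper_force: 35.0
```

Run:
```python
from plan import *
plan([3],(.430,-.1344,.019,10.6))
im=env.get_image('side');cv2.imwrite('pics/s5.png',cv2.resize(im['color'][150:300,200:350],(600,600),interpolation=cv2.INTER_CUBIC))
```

```text
t 7.3 at [ 0.4313 -0.1355  0.0399] a 11.13 tilt 0.05 w 0.0248 gf 35.0 F [ 0.1 -0.3 -1.5]
{"dx":0,"dy":-0,"dz":0.007,"rz":0.003},{"dx":0.001,"dy":-0.001,"dz":0.007,"rz":0.003},{"dx":0,"dy":-0,"dz":0.007,"rz":0.003}, -> [ 0.4301 -0.1347  0.0189] 10.6
```

View pics/s5.png

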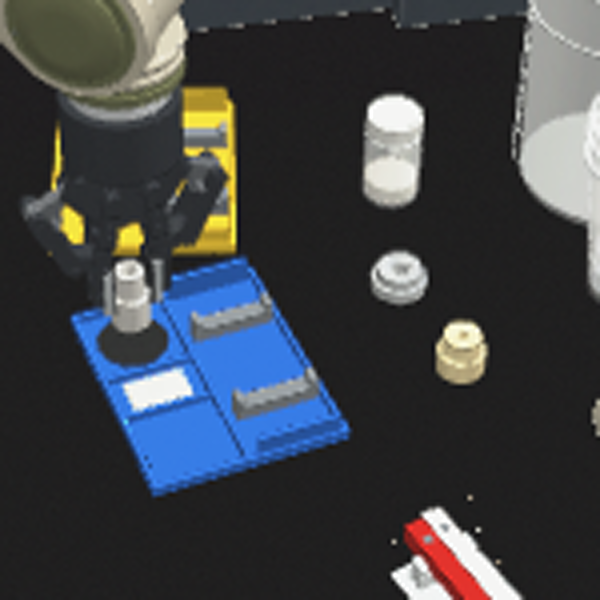

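>>> {"method": "arm_command", "body": {
  "deltas": [
    {"rx": 0,"ry": 0,"dx": 0,"dy": 0,"dz": 0.01,"rz": 0,"fingers": 0.015},
    {"rx": 0,"ry": 0,"dx": 0,"dy": 0,"dz": 0.008,"rz": 0,"fingers": 0.015},
    {"rx": 0,"ry": 0,"dx": 0,"dy": 0,"dz": 0.003,"rz": 0,"fingers": 0.015},
    {"rx": 0,"ry": 0,"dx": 0,"dy": 0,"dz": 0,"rz": 0,"fingers": 0.015},
    {"rx": 0,"ry": 0,"dx": 0,"dy": 0,"dz": 0,"rz": 0,"fingers": 0.015}
  ]
}}

```text
time_s: 7.85
position: [0.4308, -0.1353, 0.0181]
tool_rot: [[-0.193, 0.981, -0.0], [0.981, 0.193, 0.0], [0.0, -0.0, -1.0]]
ft_force: [0.8, 0.3, -0.9]
grip_width: 0.0247
gripper_force: 35.0
```

>>> {"method": "arm_command", "body": {
  "deltas": [
    {"rx": 0,"ry": 0,"dx": 0,"dy": 0,"dz": 0.001,"rz": 0,"fingers": 0.015},
    {"rx": 0,"ry": 0,"dx": 0,"dy": 0,"dz": 0,"rz": 0,"fingers": 0.015}
  ]
}}

```text
time_s: 8.05
position: [0.4309, -0.1353, 0.018]
tool_rot: [[-0.193, 0.981, 0.0], [0.981, 0.193, -0.0], [-0.0, 0.0, -1.0]]
ft_force: [-3.4, 1.9, 13.4]
grip_width: 0.025
gripper_force: 36.6
```

>>> {"method": "arm_command", "body": {
  "deltas": [
    {"rx": 0,"ry": 0,"dx": 0,"dy": 0,"dz": 0,"rz": 0,"fingers": 0.028},
    {"rx": 0,"ry": 0,"dx": 0,"dy": 0,"dz": 0,"rz": 0,"fingers": 0.032},
    {"rx": 0,"ry": 0,"dx": 0,"dy": 0,"dz": 0,"rz": 0,"fingers": 0.036},
    {"rx": 0,"ry": 0,"dx": 0,"dy": 0,"dz": 0,"rz": 0,"fingers": 0.036},
    {"rx": 0,"ry": 0,"dx": 0,"dy": 0,"dz": -0.015,"rz": 0,"fingers": 0.04},
    {"rx": 0,"ry": 0,"dx": 0,"dy": 0,"dz": -0.03,"rz": 0,"fingers": 0.05},
    {"rx": 0,"ry": 0,"dx": 0,"dy": 0,"dz": -0.03,"rz": 0,"fingers": 0.05},
    {"rx": 0,"ry": 0,"dx": 0,"dy": 0,"dz": -0.03,"rz": 0,"fingers": 0.05},
    {"rx": 0,"ry": 0,"dx": 0,"dy": 0,"dz": 0,"rz": 0,"fingers": 0.05}
  ]
}}

```text
time_s: 8.95
position: [0.4323, -0.1361, 0.1254]
tool_rot: [[-0.193, 0.981, 0.006], [0.981, 0.193, -0.004], [-0.005, 0.005, -1.0]]
ft_force: [0.2, -0.5, 0.1]
grip_width: 0.05
gripper_force: 0.0
```

Run:
```python
from plan import *
plan([9,3],(.595,-.395,.12,18.5),(.595,-.395,.06,18.5))
```

```text
t 8.95 at [ 0.4323 -0.1361  0.1254] a 11.13 tilt 0.38 w 0.05 gf 0.0 F [ 0.2 -0.5  0.1]
{"dx":-0.032,"dy":0.012,"dz":0.001,"rz":-0.014},{"dx":-0.032,"dy":0.012,"dz":0.001,"rz":-0.014},{"dx":-0.032,"dy":0.011,"dz":0,"rz":-0.014},{"dx":-0.032,"dy":0.011,"dz":0.001,"rz":-0.014},{"dx":-0.032,"dy":0.01,"dz":0,"rz":-0.014},{"dx":-0.033,"dy":0.01,"dz":0.001,"rz":-0.014},{"dx":-0.033,"dy":0.01,"dz":0,"rz":-0.014},{"dx":-0.032,"dy":0.009,"dz":0.001,"rz":-0.014},{"dx":-0.033,"dy":0.009,"dz":0,"rz":-0.014}, -> [ 0.5955 -0.3949  0.1204] 18.3
{"dx":0,"dy":-0,"dz":0.02,"rz":-0.001},{"dx":0,"dy":-0,"dz":0.02,"rz":-0.001},{"dx":0,"dy":-0,"dz":0.02,"rz":-0.001}, -> [ 0.5955 -0.3949  0.0604] 18.5
```

>>> {"method": "arm_command", "body": {
  "deltas": [
    {"rx": 0,"ry": 0,"dx": -0.032,"dy": 0.012,"dz": 0.001,"rz": -0.014,"fingers": 0.05},
    {"rx": 0,"ry": 0,"dx": -0.032,"dy": 0.012,"dz": 0.001,"rz": -0.014,"fingers": 0.05},
    {"rx": 0,"ry": 0,"dx": -0.032,"dy": 0.011,"dz": 0,"rz": -0.014,"fingers": 0.05},
    {"rx": 0,"ry": 0,"dx": -0.032,"dy": 0.011,"dz": 0.001,"rz": -0.014,"fingers": 0.05},
    {"rx": 0,"ry": 0,"dx": -0.032,"dy": 0.01,"dz": 0,"rz": -0.014,"fingers": 0.05},
    {"rx": 0,"ry": 0,"dx": -0.033,"dy": 0.01,"dz": 0.001,"rz": -0.014,"fingers": 0.05},
    {"rx": 0,"ry": 0,"dx": -0.033,"dy": 0.01,"dz": 0,"rz": -0.014,"fingers": 0.05},
    {"rx": 0,"ry": 0,"dx": -0.032,"dy": 0.009,"dz": 0.001,"rz": -0.014,"fingers": 0.05},
    {"rx": 0,"ry": 0,"dx": -0.033,"dy": 0.009,"dz": 0,"rz": -0.014,"fingers": 0.05},
    {"rx": 0,"ry": 0,"dx": 0,"dy": 0,"dz": 0.035,"rz": 0,"fingers": 0.05},
    {"rx": 0,"ry": 0,"dx": 0,"dy": 0,"dz": 0.035,"rz": 0,"fingers": 0.05},
    {"rx": 0,"ry": 0,"dx": 0,"dy": 0,"dz": 0,"rz": 0,"fingers": 0.05}
  ]
}}

```text
time_s: 10.15
position: [0.5917, -0.3923, 0.0407]
tool_rot: [[-0.314, 0.949, -0.008], [0.949, 0.314, 0.008], [0.01, -0.006, -1.0]]
ft_force: [0.3, 0.2, -0.8]
grip_width: 0.0503
gripper_force: 0.0
```

Run:
```python
from plan import *
from ov import *
plan([3],(.595,-.395,.009,18.5))
o=env.observe();p=np.array(o["position"])
I=[("b",(.595,-.395),np.radians(18.5),.0265,.127,.014,.027)]
a=overlay("side",I,(260,240,370,340),4,0);b=overlay("top",I,(310,130,410,230),4,0)
cv2.imwrite('pics/s6.png',np.hstack([a[:400,:440],b[:400,:360]]))
```

```text
t 10.15 at [ 0.5917 -0.3923  0.0407] a 18.32 tilt 0.66 w 0.0503 gf 0.0 F [ 0.3  0.2 -0.8]
{"dx":-0.001,"dy":0.001,"dz":0.011,"rz":-0.001},{"dx":-0.001,"dy":0.001,"dz":0.01,"rz":-0.001},{"dx":-0.002,"dy":0,"dz":0.011,"rz":-0.001}, -> [ 0.5949 -0.3954  0.0087] 18.5
```

View pics/s6.png

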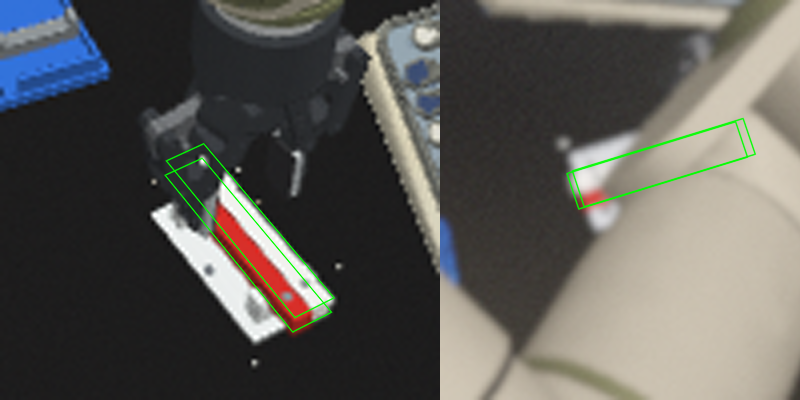

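>>> {"method": "arm_command", "body": {
  "deltas": [
    {"rx": 0,"ry": 0,"dx": -0.001,"dy": 0.001,"dz": 0.011,"rz": 0,"fingers": 0.05},
    {"rx": 0,"ry": 0,"dx": -0.001,"dy": 0.001,"dz": 0.011,"rz": 0,"fingers": 0.05},
    {"rx": 0,"ry": 0,"dx": 0,"dy": 0,"dz": 0.011,"rz": 0,"fingers": 0.05},
    {"rx": 0,"ry": 0,"dx": 0,"dy": 0,"dz": 0,"rz": 0,"fingers": 0.05},
    {"rx": 0,"ry": 0,"dx": 0,"dy": 0,"dz": 0,"rz": 0,"fingers": 0.04},
    {"rx": 0,"ry": 0,"dx": 0,"dy": 0,"dz": 0,"rz": 0,"fingers": 0.033},
    {"rx": 0,"ry": 0,"dx": 0,"dy": 0,"dz": 0,"rz": 0,"fingers": 0.015},
    {"rx": 0,"ry": 0,"dx": 0,"dy": 0,"dz": 0,"rz": 0,"fingers": 0.015},
    {"rx": 0,"ry": 0,"dx": 0,"dy": 0,"dz": 0,"rz": 0,"fingers": 0.015}
  ],
  "squeeze": 50
}}

```text
time_s: 11.15
position: [0.5958, -0.3962, 0.0153]
tool_rot: [[-0.315, 0.949, -0.001], [0.949, 0.315, -0.001], [-0.001, -0.002, -1.0]]
ft_force: [-4.7, -0.7, 3.6]
grip_width: 0.024
gripper_force: 49.7
```

>>> {"method": "arm_command", "body": {
  "deltas": [
    {"rx": 0,"ry": 0,"dx": 0,"dy": 0,"dz": 0,"rz": 0,"fingers": 0.035},
    {"rx": 0,"ry": 0,"dx": 0,"dy": 0,"dz": 0,"rz": 0,"fingers": 0.035},
    {"rx": 0,"ry": 0,"dx": 0,"dy": 0,"dz": 0.004,"rz": 0,"fingers": 0.035},
    {"rx": 0,"ry": 0,"dx": 0,"dy": 0,"dz": 0.005,"rz": 0,"fingers": 0.035},
    {"rx": 0,"ry": 0,"dx": 0,"dy": 0,"dz": 0,"rz": 0,"fingers": 0.035},
    {"rx": 0,"ry": 0,"dx": 0,"dy": 0,"dz": 0,"rz": 0,"fingers": 0.035},
    {"rx": 0,"ry": 0,"dx": 0,"dy": 0,"dz": 0,"rz": 0,"fingers": 0.035}
  ]
}}

```text
time_s: 11.85
position: [0.5966, -0.3955, 0.0054]
tool_rot: [[-0.315, 0.949, 0.0], [0.949, 0.315, -0.0], [-0.0, 0.0, -1.0]]
ft_force: [-0.0, -0.2, 0.1]
grip_width: 0.0349
gripper_force: 0.0
```

>>> {"method": "arm_command", "body": {
  "deltas": [
    {"rx": 0,"ry": 0,"dx": 0,"dy": 0,"dz": -0.001,"rz": 0,"fingers": 0.03},
    {"rx": 0,"ry": 0,"dx": 0,"dy": 0,"dz": 0,"rz": 0,"fingers": 0.015},
    {"rx": 0,"ry": 0,"dx": 0,"dy": 0,"dz": 0,"rz": 0,"fingers": 0.015},
    {"rx": 0,"ry": 0,"dx": 0,"dy": 0,"dz": 0,"rz": 0,"fingers": 0.015},
    {"rx": 0,"ry": 0,"dx": 0,"dy": 0,"dz": 0,"rz": 0,"fingers": 0.015}
  ]
}}

```text
time_s: 12.35
position: [0.5957, -0.396, 0.0069]
tool_rot: [[-0.315, 0.949, -0.002], [0.949, 0.315, -0.001], [-0.0, -0.002, -1.0]]
ft_force: [-5.5, -1.4, 3.6]
grip_width: 0.0247
gripper_force: 50.0
```

Run:
```python
from plan import *
plan([3,7],(.5957,-.396,.10,18.4),(.504,-.1704,.10,10.6))
```

```text
t 12.35 at [ 0.5957 -0.396   0.0069] a 18.34 tilt 0.1 w 0.0247 gf 50.0 F [-5.5 -1.4  3.6]
{"dx":-0,"dy":0,"dz":-0.031,"rz":-0},{"dx":-0,"dy":0,"dz":-0.031,"rz":-0},{"dx":-0,"dy":0,"dz":-0.031,"rz":-0}, -> [ 0.5957 -0.396   0.0999] 18.3
{"dx":0.035,"dy":-0.002,"dz":-0,"rz":0.019},{"dx":0.035,"dy":-0.003,"dz":-0,"rz":0.019},{"dx":0.034,"dy":-0.004,"dz":-0,"rz":0.019},{"dx":0.035,"dy":-0.004,"dz":-0,"rz":0.019},{"dx":0.034,"dy":-0.005,"dz":-0,"rz":0.019},{"dx":0.034,"dy":-0.006,"dz":-0,"rz":0.019},{"dx":0.034,"dy":-0.006,"dz":-0,"rz":0.019}, -> [ 0.5039 -0.1709  0.0999] 10.7
```

>>> {"method": "arm_command", "body": {
  "deltas": [
    {"rx": 0,"ry": 0,"dx": 0,"dy": 0,"dz": -0.02,"rz": 0,"fingers": 0.015},
    {"rx": 0,"ry": 0,"dx": 0,"dy": 0,"dz": -0.031,"rz": 0,"fingers": 0.015},
    {"rx": 0,"ry": 0,"dx": 0,"dy": 0,"dz": -0.042,"rz": 0,"fingers": 0.015},
    {"rx": 0,"ry": 0,"dx": 0,"dy": 0,"dz": 0,"rz": 0,"fingers": 0.015},
    {"rx": 0,"ry": 0,"dx": 0,"dy": 0,"dz": 0,"rz": 0,"fingers": 0.015},
    {"rx": 0,"ry": 0,"dx": 0,"dy": 0,"dz": 0,"rz": 0,"fingers": 0.015}
  ]
}}

```text
time_s: 12.95
position: [0.5961, -0.395, 0.0979]
tool_rot: [[-0.315, 0.949, -0.002], [0.949, 0.315, 0.002], [0.002, -0.001, -1.0]]
ft_force: [0.9, -0.4, -0.5]
grip_width: 0.0248
gripper_force: 49.5
```

>>> {"method": "arm_command", "body": {
  "deltas": [
    {"rx": 0,"ry": 0,"dx": 0.035,"dy": -0.002,"dz": 0,"rz": 0.019,"fingers": 0.015},
    {"rx": 0,"ry": 0,"dx": 0.035,"dy": -0.003,"dz": 0,"rz": 0.019,"fingers": 0.015},
    {"rx": 0,"ry": 0,"dx": 0.034,"dy": -0.004,"dz": 0,"rz": 0.019,"fingers": 0.015},
    {"rx": 0,"ry": 0,"dx": 0.035,"dy": -0.004,"dz": 0,"rz": 0.019,"fingers": 0.015},
    {"rx": 0,"ry": 0,"dx": 0.034,"dy": -0.005,"dz": 0,"rz": 0.019,"fingers": 0.015},
    {"rx": 0,"ry": 0,"dx": 0.034,"dy": -0.006,"dz": 0,"rz": 0.019,"fingers": 0.015},
    {"rx": 0,"ry": 0,"dx": 0.034,"dy": -0.006,"dz": 0,"rz": 0.019,"fingers": 0.015},
    {"rx": 0,"ry": 0,"dx": 0,"dy": 0,"dz": 0.025,"rz": 0,"fingers": 0.015},
    {"rx": 0,"ry": 0,"dx": 0,"dy": 0,"dz": 0.025,"rz": 0,"fingers": 0.015},
    {"rx": 0,"ry": 0,"dx": 0,"dy": 0,"dz": 0,"rz": 0,"fingers": 0.015},
    {"rx": 0,"ry": 0,"dx": 0,"dy": 0,"dz": 0,"rz": 0,"fingers": 0.015},
    {"rx": 0,"ry": 0,"dx": 0,"dy": 0,"dz": 0,"rz": 0,"fingers": 0.015}
  ]
}}

```text
time_s: 14.15
position: [0.5052, -0.1707, 0.05]
tool_rot: [[-0.186, 0.983, 0.001], [0.983, 0.186, -0.001], [-0.001, 0.001, -1.0]]
ft_force: [0.1, -0.2, -0.7]
grip_width: 0.0252
gripper_force: 49.6
```

Run:
```python
from plan import *
from ov import *
plan([3],(.504,-.1704,.008,10.6))
p=env.observe()["position"];z=p[2]-.0069
c=(p[0],p[1])
I=[("b",c,np.radians(10.8),.026,.127,z+.014,z+.027),("b",(.4715,-.1765),np.radians(10.6),.132,.164,0,.009)]
cv2.imwrite('pics/s7.png',overlay("side",I,(200,170,330,290),5,0))
```

```text
t 14.15 at [ 0.5052 -0.1707  0.05  ] a 10.7 tilt 0.06 w 0.0252 gf 49.6 F [ 0.1 -0.2 -0.7]
{"dx":0,"dy":-0,"dz":0.014,"rz":0.001},{"dx":0,"dy":-0.001,"dz":0.014,"rz":0.001},{"dx":0.001,"dy":-0,"dz":0.014,"rz":0.001}, -> [ 0.5041 -0.1699  0.008 ] 10.5
```

View pics/s7.png

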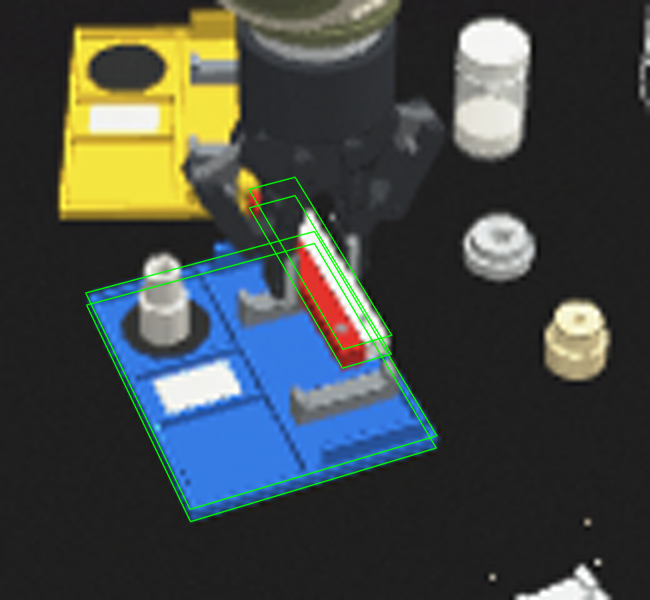

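>>> {"method": "arm_command", "body": {
  "deltas": [
    {"rx": 0,"ry": 0,"dx": 0,"dy": -0.001,"dz": 0.015,"rz": 0,"fingers": 0.015},
    {"rx": 0,"ry": 0,"dx": 0,"dy": 0,"dz": 0.015,"rz": 0,"fingers": 0.015},
    {"rx": 0,"ry": 0,"dx": 0,"dy": 0,"dz": 0.009,"rz": 0,"fingers": 0.015},
    {"rx": 0,"ry": 0,"dx": 0,"dy": 0,"dz": 0.002,"rz": 0,"fingers": 0.015},
    {"rx": 0,"ry": 0,"dx": 0,"dy": 0,"dz": 0,"rz": 0,"fingers": 0.015},
    {"rx": 0,"ry": 0,"dx": 0,"dy": 0,"dz": 0,"rz": 0,"fingers": 0.015},
    {"rx": 0,"ry": 0,"dx": 0,"dy": 0,"dz": 0,"rz": 0,"fingers": 0.015}
  ]
}}

```text
time_s: 14.9
position: [0.5041, -0.1707, 0.0089]
tool_rot: [[-0.186, 0.983, 0.001], [0.983, 0.186, -0.001], [-0.001, 0.001, -1.0]]
ft_force: [0.1, 0.7, 0.4]
grip_width: 0.0247
gripper_force: 49.6
```

>>> {"method": "arm_command", "body": {
  "deltas": [
    {"rx": 0,"ry": 0,"dx": 0,"dy": 0,"dz": 0.001,"rz": 0,"fingers": 0.015},
    {"rx": 0,"ry": 0,"dx": 0,"dy": 0,"dz": 0,"rz": 0,"fingers": 0.015},
    {"rx": 0,"ry": 0,"dx": 0,"dy": 0,"dz": 0.001,"rz": 0,"fingers": 0.015},
    {"rx": 0,"ry": 0,"dx": 0,"dy": 0,"dz": 0,"rz": 0,"fingers": 0.015}
  ]
}}

```text
time_s: 15.3
position: [0.5039, -0.1706, 0.0068]
tool_rot: [[-0.186, 0.983, 0.0], [0.983, 0.186, -0.0], [-0.0, 0.0, -1.0]]
ft_force: [-0.9, 0.7, 6.1]
grip_width: 0.0247
gripper_force: 50.3
```

Contact at the expected height; release gently and lift.

>>> {"method": "arm_command", "body": {
  "deltas": [
    {"rx": 0,"ry": 0,"dx": 0,"dy": 0,"dz": 0,"rz": 0,"fingers": 0.028},
    {"rx": 0,"ry": 0,"dx": 0,"dy": 0,"dz": 0,"rz": 0,"fingers": 0.031},
    {"rx": 0,"ry": 0,"dx": 0,"dy": 0,"dz": -0.003,"rz": 0,"fingers": 0.034},
    {"rx": 0,"ry": 0,"dx": 0,"dy": 0,"dz": 0,"rz": 0,"fingers": 0.036},
    {"rx": 0,"ry": 0,"dx": 0,"dy": 0,"dz": -0.01,"rz": 0,"fingers": 0.036},
    {"rx": 0,"ry": 0,"dx": 0,"dy": 0,"dz": -0.025,"rz": 0,"fingers": 0.04},
    {"rx": 0,"ry": 0,"dx": 0,"dy": 0,"dz": -0.04,"rz": 0,"fingers": 0.06},
    {"rx": 0,"ry": 0,"dx": 0,"dy": 0,"dz": -0.03,"rz": 0,"fingers": 0.06},
    {"rx": 0,"ry": 0,"dx": 0,"dy": 0,"dz": 0,"rz": 0,"fingers": 0.06},
    {"rx": 0,"ry": 0,"dx": 0,"dy": 0,"dz": 0,"rz": 0,"fingers": 0.06}
  ],
  "squeeze": 35
}}

```text
time_s: 16.3
position: [0.5038, -0.1705, 0.115]
tool_rot: [[-0.186, 0.983, 0.001], [0.983, 0.186, -0.001], [-0.001, 0.001, -1.0]]
ft_force: [-0.1, 0.3, -0.9]
grip_width: 0.0602
gripper_force: 0.0
```

Run:
```python
from plan import *
plan([5,3],(.6373,-.1965,.11,0),(.6373,-.1965,.04,0))
```

```text
t 16.3 at [ 0.5038 -0.1705  0.115 ] a 10.72 tilt 0.07 w 0.0602 gf 0.0 F [-0.1  0.3 -0.9]
{"dx":-0.01,"dy":0.025,"dz":0.001,"rz":0.037},{"dx":-0.009,"dy":0.026,"dz":0.001,"rz":0.037},{"dx":-0.008,"dy":0.026,"dz":0.001,"rz":0.037},{"dx":-0.007,"dy":0.026,"dz":0.001,"rz":0.037},{"dx":-0.007,"dy":0.027,"dz":0.001,"rz":0.037}, -> [ 0.6377 -0.1967  0.11  ] 0.1
{"dx":0,"dy":-0,"dz":0.023,"rz":0.001},{"dx":0,"dy":-0,"dz":0.023,"rz":0.001},{"dx":0,"dy":-0,"dz":0.024,"rz":0.001}, -> [ 0.6377 -0.1967  0.04  ] -0.1
```

>>> {"method": "arm_command", "body": {
  "deltas": [
    {"rx": 0,"ry": 0,"dx": -0.01,"dy": 0.025,"dz": 0.001,"rz": 0.037,"fingers": 0.06},
    {"rx": 0,"ry": 0,"dx": -0.009,"dy": 0.026,"dz": 0.001,"rz": 0.037,"fingers": 0.06},
    {"rx": 0,"ry": 0,"dx": -0.008,"dy": 0.026,"dz": 0.001,"rz": 0.037,"fingers": 0.06},
    {"rx": 0,"ry": 0,"dx": -0.007,"dy": 0.026,"dz": 0.001,"rz": 0.037,"fingers": 0.06},
    {"rx": 0,"ry": 0,"dx": -0.007,"dy": 0.026,"dz": 0.001,"rz": 0.037,"fingers": 0.06},
    {"rx": 0,"ry": 0,"dx": 0,"dy": 0,"dz": 0.035,"rz": 0,"fingers": 0.06},
    {"rx": 0,"ry": 0,"dx": 0,"dy": 0,"dz": 0.03,"rz": 0,"fingers": 0.06},
    {"rx": 0,"ry": 0,"dx": 0,"dy": 0,"dz": 0,"rz": 0,"fingers": 0.06},
    {"rx": 0,"ry": 0,"dx": 0,"dy": 0,"dz": 0,"rz": 0,"fingers": 0.06},
    {"rx": 0,"ry": 0,"dx": 0,"dy": 0,"dz": 0,"rz": 0,"fingers": 0.06}
  ]
}}

```text
time_s: 17.3
position: [0.6374, -0.1971, 0.0459]
tool_rot: [[-0.002, 1.0, 0.002], [1.0, 0.002, -0.001], [-0.001, 0.002, -1.0]]
ft_force: [-0.1, -0.4, 0.0]
grip_width: 0.0598
gripper_force: 0.0
```

Run:
```python
from plan import *
from ov import *
plan([3],(.6373,-.1965,.006,0))
p=env.observe()["position"]
I=[("c",(p[0],p[1]),.032,.03)]
cv2.imwrite('pics/s8.png',overlay("side",I,(200,150,350,265),5,0))
```

```text
t 17.3 at [ 0.6374 -0.1971  0.0459] a 0.11 tilt 0.13 w 0.0598 gf 0.0 F [-0.1 -0.4  0. ]
{"dx":0,"dy":-0,"dz":0.013,"rz":0.001},{"dx":0,"dy":-0,"dz":0.013,"rz":0.001},{"dx":0.001,"dy":-0,"dz":0.014,"rz":0.001}, -> [ 0.6374 -0.1961  0.0059] -0.1
```

View pics/s8.png

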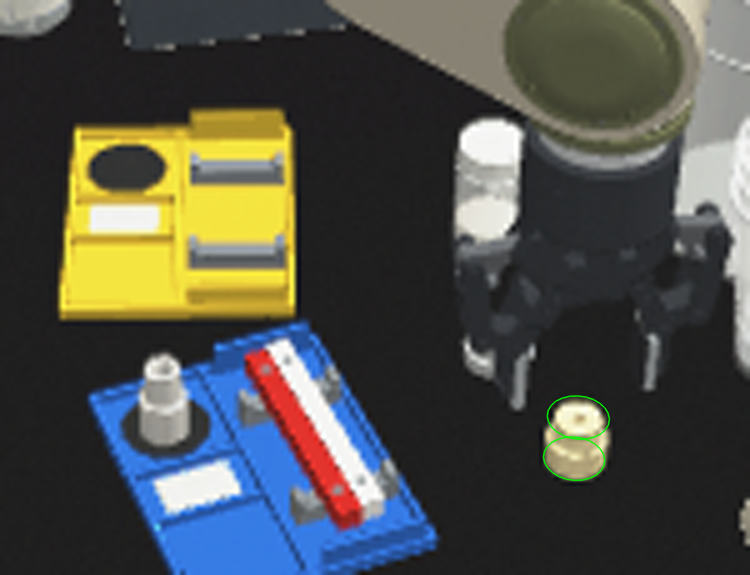

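>>> {"method": "arm_command", "body": {
  "deltas": [
    {"rx": 0,"ry": 0,"dx": 0,"dy": 0,"dz": 0.014,"rz": 0,"fingers": 0.06},
    {"rx": 0,"ry": 0,"dx": 0,"dy": 0,"dz": 0.014,"rz": 0,"fingers": 0.06},
    {"rx": 0,"ry": 0,"dx": 0,"dy": 0,"dz": 0.011,"rz": 0,"fingers": 0.06},
    {"rx": 0,"ry": 0,"dx": 0,"dy": 0,"dz": 0,"rz": 0,"fingers": 0.06},
    {"rx": 0,"ry": 0,"dx": 0,"dy": 0,"dz": 0,"rz": 0,"fingers": 0.06},
    {"rx": 0,"ry": 0,"dx": 0,"dy": 0,"dz": 0,"rz": 0,"fingers": 0.045},
    {"rx": 0,"ry": 0,"dx": 0,"dy": 0,"dz": 0,"rz": 0,"fingers": 0.036},
    {"rx": 0,"ry": 0,"dx": 0,"dy": 0,"dz": 0,"rz": 0,"fingers": 0.02},
    {"rx": 0,"ry": 0,"dx": 0,"dy": 0,"dz": 0,"rz": 0,"fingers": 0.02},
    {"rx": 0,"ry": 0,"dx": 0,"dy": 0,"dz": 0,"rz": 0,"fingers": 0.02},
    {"rx": 0,"ry": 0,"dx": 0,"dy": 0,"dz": 0,"rz": 0,"fingers": 0.02}
  ]
}}

```text
time_s: 18.45
position: [0.6373, -0.1969, 0.0061]
tool_rot: [[-0.002, 1.0, 0.002], [1.0, 0.002, -0.001], [-0.001, 0.002, -1.0]]
ft_force: [0.3, 0.7, 5.5]
grip_width: 0.0309
gripper_force: 34.9
```

Run:
```python
from plan import *
t=(.4417,.0875)
plan([3,9],(.6374,-.1965,.10,0),(*t,.10,-10.7))
```

```text
t 18.45 at [ 0.6373 -0.1969  0.0061] a 0.11 tilt 0.1 w 0.0309 gf 34.9 F [0.3 0.7 5.5]
{"dx":0,"dy":0,"dz":-0.031,"rz":0.001},{"dx":0,"dy":0,"dz":-0.031,"rz":0.001},{"dx":0,"dy":0,"dz":-0.032,"rz":0.001}, -> [ 0.6373 -0.1969  0.1001] -0.1
{"dx":0.032,"dy":-0.022,"dz":0,"rz":0.021},{"dx":0.031,"dy":-0.022,"dz":0,"rz":0.021},{"dx":0.031,"dy":-0.023,"dz":0,"rz":0.021},{"dx":0.03,"dy":-0.024,"dz":0,"rz":0.021},{"dx":0.03,"dy":-0.024,"dz":0,"rz":0.021},{"dx":0.029,"dy":-0.025,"dz":0,"rz":0.021},{"dx":0.028,"dy":-0.026,"dz":0,"rz":0.021},{"dx":0.028,"dy":-0.026,"dz":0,"rz":0.021},{"dx":0.027,"dy":-0.027,"dz":0,"rz":0.021}, -> [0.4413 0.0872 0.1001] -10.9
```

>>> {"method": "arm_command", "body": {
  "deltas": [
    {"rx": 0,"ry": 0,"dx": 0,"dy": 0,"dz": -0.031,"rz": 0,"fingers": 0.02},
    {"rx": 0,"ry": 0,"dx": 0,"dy": 0,"dz": -0.031,"rz": 0,"fingers": 0.02},
    {"rx": 0,"ry": 0,"dx": 0,"dy": 0,"dz": -0.032,"rz": 0,"fingers": 0.02},
    {"rx": 0,"ry": 0,"dx": 0.032,"dy": -0.022,"dz": 0,"rz": 0.021,"fingers": 0.02},
    {"rx": 0,"ry": 0,"dx": 0.031,"dy": -0.022,"dz": 0,"rz": 0.021,"fingers": 0.02},
    {"rx": 0,"ry": 0,"dx": 0.031,"dy": -0.023,"dz": 0,"rz": 0.021,"fingers": 0.02},
    {"rx": 0,"ry": 0,"dx": 0.03,"dy": -0.024,"dz": 0,"rz": 0.021,"fingers": 0.02},
    {"rx": 0,"ry": 0,"dx": 0.03,"dy": -0.024,"dz": 0,"rz": 0.021,"fingers": 0.02},
    {"rx": 0,"ry": 0,"dx": 0.029,"dy": -0.025,"dz": 0,"rz": 0.021,"fingers": 0.02},
    {"rx": 0,"ry": 0,"dx": 0.028,"dy": -0.026,"dz": 0,"rz": 0.021,"fingers": 0.02},
    {"rx": 0,"ry": 0,"dx": 0.028,"dy": -0.026,"dz": 0,"rz": 0.021,"fingers": 0.02},
    {"rx": 0,"ry": 0,"dx": 0.027,"dy": -0.027,"dz": 0,"rz": 0.021,"fingers": 0.02}
  ]
}}

```text
time_s: 19.65
position: [0.4384, 0.0878, 0.0991]
tool_rot: [[0.187, 0.982, -0.001], [0.982, -0.187, 0.0], [-0.0, -0.001, -1.0]]
ft_force: [0.0, 0.4, -0.5]
grip_width: 0.0307
gripper_force: 35.1
```

>>> {"method": "arm_command", "body": {
  "deltas": [
    {"rx": 0,"ry": 0,"dx": 0,"dy": 0,"dz": 0.03,"rz": 0,"fingers": 0.02},
    {"rx": 0,"ry": 0,"dx": 0,"dy": 0,"dz": 0.03,"rz": 0,"fingers": 0.02},
    {"rx": 0,"ry": 0,"dx": 0,"dy": 0,"dz": 0.01,"rz": 0,"fingers": 0.02},
    {"rx": 0,"ry": 0,"dx": 0,"dy": 0,"dz": 0,"rz": 0,"fingers": 0.02},
    {"rx": 0,"ry": 0,"dx": 0,"dy": 0,"dz": 0,"rz": 0,"fingers": 0.02},
    {"rx": 0,"ry": 0,"dx": 0,"dy": 0,"dz": 0,"rz": 0,"fingers": 0.02}
  ]
}}

```text
time_s: 20.25
position: [0.4406, 0.0866, 0.0303]
tool_rot: [[0.186, 0.983, 0.002], [0.983, -0.186, -0.0], [0.0, 0.002, -1.0]]
ft_force: [-0.4, 0.2, -0.7]
grip_width: 0.0311
gripper_force: 35.1
```

Run:
```python
from plan import *
plan([3],(.4417,.0875,.0105,-10.7))
```

```text
t 20.25 at [0.4406 0.0866 0.0303] a -10.73 tilt 0.11 w 0.0311 gf 35.1 F [-0.4  0.2 -0.7]
{"dx":0,"dy":0,"dz":0.007,"rz":-0},{"dx":0.001,"dy":0,"dz":0.006,"rz":-0},{"dx":0,"dy":0.001,"dz":0.007,"rz":-0}, -> [0.4417 0.0874 0.0103] -10.7
```

>>> {"method": "arm_command", "body": {
  "deltas": [
    {"rx": 0,"ry": 0,"dx": 0.001,"dy": 0.001,"dz": 0.009,"rz": 0,"fingers": 0.02},
    {"rx": 0,"ry": 0,"dx": 0,"dy": 0,"dz": 0.008,"rz": 0,"fingers": 0.02},
    {"rx": 0,"ry": 0,"dx": 0,"dy": 0,"dz": 0.003,"rz": 0,"fingers": 0.02},
    {"rx": 0,"ry": 0,"dx": 0,"dy": 0,"dz": 0,"rz": 0,"fingers": 0.02},
    {"rx": 0,"ry": 0,"dx": 0,"dy": 0,"dz": 0,"rz": 0,"fingers": 0.02},
    {"rx": 0,"ry": 0,"dx": 0,"dy": 0,"dz": 0,"rz": 0,"fingers": 0.02}
  ]
}}

```text
time_s: 20.85
position: [0.4409, 0.0876, 0.0092]
tool_rot: [[0.186, 0.983, -0.0], [0.983, -0.186, 0.0], [-0.0, -0.0, -1.0]]
ft_force: [-0.4, 0.5, -0.8]
grip_width: 0.0304
gripper_force: 35.2
```

>>> {"method": "arm_command", "body": {
  "deltas": [
    {"rx": 0,"ry": 0,"dx": 0,"dy": 0,"dz": 0.001,"rz": 0,"fingers": 0.02},
    {"rx": 0,"ry": 0,"dx": 0,"dy": 0,"dz": 0,"rz": 0,"fingers": 0.02},
    {"rx": 0,"ry": 0,"dx": 0,"dy": 0,"dz": 0,"rz": 0,"fingers": 0.02}
  ]
}}

```text
time_s: 21.15
position: [0.441, 0.0876, 0.0091]
tool_rot: [[0.186, 0.983, 0.0], [0.983, -0.186, -0.0], [-0.0, 0.0, -1.0]]
ft_force: [-4.7, -0.7, 14.7]
grip_width: 0.0311
gripper_force: 36.7
```

Contact. Release and lift.

>>> {"method": "arm_command", "body": {
  "deltas": [
    {"rx": 0,"ry": 0,"dx": 0,"dy": 0,"dz": 0,"rz": 0,"fingers": 0.034},
    {"rx": 0,"ry": 0,"dx": 0,"dy": 0,"dz": 0,"rz": 0,"fingers": 0.037},
    {"rx": 0,"ry": 0,"dx": 0,"dy": 0,"dz": -0.003,"rz": 0,"fingers": 0.04},
    {"rx": 0,"ry": 0,"dx": 0,"dy": 0,"dz": -0.005,"rz": 0,"fingers": 0.042},
    {"rx": 0,"ry": 0,"dx": 0,"dy": 0,"dz": -0.02,"rz": 0,"fingers": 0.042},
    {"rx": 0,"ry": 0,"dx": 0,"dy": 0,"dz": -0.04,"rz": 0,"fingers": 0.065},
    {"rx": 0,"ry": 0,"dx": 0,"dy": 0,"dz": -0.04,"rz": 0,"fingers": 0.065},
    {"rx": 0,"ry": 0,"dx": 0,"dy": 0,"dz": 0,"rz": 0,"fingers": 0.065},
    {"rx": 0,"ry": 0,"dx": 0,"dy": 0,"dz": 0,"rz": 0,"fingers": 0.065}
  ],
  "squeeze": 25
}}

```text
time_s: 22.05
position: [0.4412, 0.0876, 0.1169]
tool_rot: [[0.186, 0.983, 0.002], [0.983, -0.186, -0.0], [0.0, 0.002, -1.0]]
ft_force: [-0.6, 0.4, -0.5]
grip_width: 0.0649
gripper_force: 0.0
```

Run:
```python
from plan import *
plan([8,4],(.637,-.017,.118,0),(.637,-.017,.03,0))
im=env.get_image('top');v=env.tip_of("vial",im)[:2];print([(onz(im,x["location"],0)[:2],x["p"]) for x in v])
```

```text
t 22.05 at [0.4412 0.0876 0.1169] a -10.71 tilt 0.11 w 0.0649 gf 0.0 F [-0.6  0.4 -0.5]
{"dx":-0.008,"dy":0.026,"dz":-0,"rz":-0.023},{"dx":-0.009,"dy":0.026,"dz":-0,"rz":-0.023},{"dx":-0.01,"dy":0.026,"dz":-0,"rz":-0.023},{"dx":-0.01,"dy":0.026,"dz":-0,"rz":-0.023},{"dx":-0.011,"dy":0.026,"dz":-0,"rz":-0.023},{"dx":-0.011,"dy":0.025,"dz":-0,"rz":-0.023},{"dx":-0.012,"dy":0.025,"dz":-0.001,"rz":-0.023},{"dx":-0.012,"dy":0.026,"dz":-0,"rz":-0.023}, -> [ 0.6374 -0.0169  0.1179] -0.2
{"dx":-0,"dy":-0,"dz":0.022,"rz":-0.001},{"dx":-0,"dy":-0,"dz":0.022,"rz":-0.001},{"dx":-0,"dy":-0,"dz":0.022,"rz":-0.001},{"dx":-0,"dy":-0,"dz":0.022,"rz":-0.001}, -> [ 0.6374 -0.0169  0.0299] 0.1
[(array([ 0.6404, -0.0208]), 0.49), (array([ 0.4245, -0.1388]), 0.19)]
```

>>> {"method": "arm_command", "body": {
  "deltas": [
    {"rx": 0,"ry": 0,"dx": -0.008,"dy": 0.026,"dz": 0,"rz": -0.023,"fingers": 0.07},
    {"rx": 0,"ry": 0,"dx": -0.009,"dy": 0.026,"dz": 0,"rz": -0.023,"fingers": 0.07},
    {"rx": 0,"ry": 0,"dx": -0.01,"dy": 0.026,"dz": 0,"rz": -0.023,"fingers": 0.07},
    {"rx": 0,"ry": 0,"dx": -0.01,"dy": 0.026,"dz": 0,"rz": -0.023,"fingers": 0.07},
    {"rx": 0,"ry": 0,"dx": -0.011,"dy": 0.026,"dz": 0,"rz": -0.023,"fingers": 0.07},
    {"rx": 0,"ry": 0,"dx": -0.011,"dy": 0.025,"dz": 0,"rz": -0.023,"fingers": 0.07},
    {"rx": 0,"ry": 0,"dx": -0.012,"dy": 0.025,"dz": 0,"rz": -0.023,"fingers": 0.07},
    {"rx": 0,"ry": 0,"dx": -0.012,"dy": 0.026,"dz": 0,"rz": -0.023,"fingers": 0.07},
    {"rx": 0,"ry": 0,"dx": 0,"dy": 0,"dz": 0.015,"rz": 0,"fingers": 0.07},
    {"rx": 0,"ry": 0,"dx": 0,"dy": 0,"dz": 0,"rz": 0,"fingers": 0.07},
    {"rx": 0,"ry": 0,"dx": 0,"dy": 0,"dz": 0,"rz": 0,"fingers": 0.07}
  ]
}}

```text
time_s: 23.25
position: [0.6366, -0.0166, 0.1001]
tool_rot: [[0.003, 1.0, -0.003], [1.0, -0.003, 0.001], [0.001, -0.003, -1.0]]
ft_force: [-0.2, 0.2, -0.2]
grip_width: 0.07
gripper_force: 0.0
```

Run:
```python
from plan import *
from ov import *
plan([4],(.638,-.017,.03,0))
p=env.observe()["position"]
I=[("c",(p[0],p[1]),.041,.073),("c",(.4417,.0875),.032,.033)]
cv2.imwrite('pics/s9.png',overlay("side",I,(200,110,350,225),5,0))
```

```text
t 23.25 at [ 0.6366 -0.0166  0.1001] a -0.17 tilt 0.17 w 0.07 gf 0.0 F [-0.2  0.2 -0.2]
{"dx":-0,"dy":0,"dz":0.018,"rz":-0.001},{"dx":-0,"dy":0,"dz":0.017,"rz":-0.001},{"dx":-0,"dy":0.001,"dz":0.018,"rz":-0.001},{"dx":-0,"dy":0,"dz":0.017,"rz":-0.001}, -> [ 0.6376 -0.0166  0.0301] 0.1
```

View pics/s9.png

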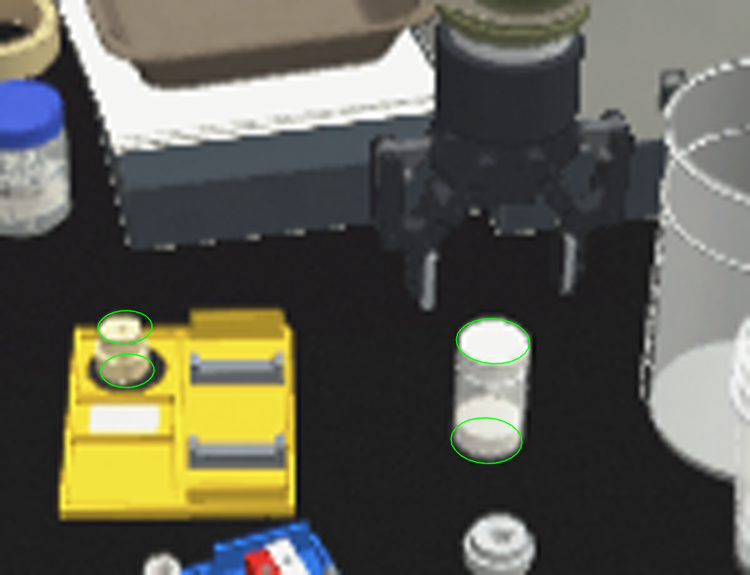

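>>> {"method": "arm_command", "body": {
  "deltas": [
    {"rx": 0,"ry": 0,"dx": 0,"dy": 0.001,"dz": 0.018,"rz": 0,"fingers": 0.07},
    {"rx": 0,"ry": 0,"dx": 0,"dy": 0,"dz": 0.018,"rz": 0,"fingers": 0.07},
    {"rx": 0,"ry": 0,"dx": 0,"dy": 0,"dz": 0.018,"rz": 0,"fingers": 0.07},
    {"rx": 0,"ry": 0,"dx": 0,"dy": 0,"dz": 0.018,"rz": 0,"fingers": 0.07},
    {"rx": 0,"ry": 0,"dx": 0,"dy": 0,"dz": 0,"rz": 0,"fingers": 0.07},
    {"rx": 0,"ry": 0,"dx": 0,"dy": 0,"dz": 0,"rz": 0,"fingers": 0.055},
    {"rx": 0,"ry": 0,"dx": 0,"dy": 0,"dz": 0,"rz": 0,"fingers": 0.048},
    {"rx": 0,"ry": 0,"dx": 0,"dy": 0,"dz": 0,"rz": 0,"fingers": 0.044},
    {"rx": 0,"ry": 0,"dx": 0,"dy": 0,"dz": 0,"rz": 0,"fingers": 0.03},
    {"rx": 0,"ry": 0,"dx": 0,"dy": 0,"dz": 0,"rz": 0,"fingers": 0.03},
    {"rx": 0,"ry": 0,"dx": 0,"dy": 0,"dz": 0,"rz": 0,"fingers": 0.03}
  ]
}}

```text
time_s: 24.4
position: [0.6388, -0.0169, 0.0306]
tool_rot: [[0.003, 1.0, 0.002], [1.0, -0.003, -0.0], [-0.0, 0.002, -1.0]]
ft_force: [-1.3, -0.1, 6.7]
grip_width: 0.0391
gripper_force: 25.1
```

Run:
```python
from plan import *
plan([3,7],(.637,-.0165,.09,0),(.4235,-.0088,.09,-10.7))
```

```text
t 24.4 at [ 0.6388 -0.0169  0.0306] a -0.17 tilt 0.11 w 0.0391 gf 25.1 F [-1.3 -0.1  6.7]
{"dx":0,"dy":-0.001,"dz":-0.02,"rz":-0.001},{"dx":0,"dy":-0,"dz":-0.02,"rz":-0.001},{"dx":0,"dy":-0.001,"dz":-0.019,"rz":-0.001}, -> [ 0.6368 -0.0169  0.0896] 0.0
{"dx":0.001,"dy":-0.03,"dz":-0,"rz":0.027},{"dx":0,"dy":-0.031,"dz":-0,"rz":0.027},{"dx":-0,"dy":-0.03,"dz":-0,"rz":0.027},{"dx":-0.001,"dy":-0.031,"dz":-0,"rz":0.027},{"dx":-0.002,"dy":-0.03,"dz":-0,"rz":0.027},{"dx":-0.003,"dy":-0.031,"dz":-0,"rz":0.027},{"dx":-0.004,"dy":-0.03,"dz":-0,"rz":0.027}, -> [ 0.4235 -0.0086  0.0896] -10.8
```

>>> {"method": "arm_command", "body": {
  "deltas": [
    {"rx": 0,"ry": 0,"dx": 0,"dy": -0.001,"dz": -0.02,"rz": 0,"fingers": 0.03},
    {"rx": 0,"ry": 0,"dx": 0,"dy": 0,"dz": -0.02,"rz": 0,"fingers": 0.03},
    {"rx": 0,"ry": 0,"dx": 0,"dy": -0.001,"dz": -0.02,"rz": 0,"fingers": 0.03},
    {"rx": 0,"ry": 0,"dx": 0.001,"dy": -0.03,"dz": 0,"rz": 0.027,"fingers": 0.03},
    {"rx": 0,"ry": 0,"dx": 0,"dy": -0.031,"dz": 0,"rz": 0.027,"fingers": 0.03},
    {"rx": 0,"ry": 0,"dx": 0,"dy": -0.03,"dz": 0,"rz": 0.027,"fingers": 0.03},
    {"rx": 0,"ry": 0,"dx": -0.001,"dy": -0.031,"dz": 0,"rz": 0.027,"fingers": 0.03},
    {"rx": 0,"ry": 0,"dx": -0.002,"dy": -0.03,"dz": 0,"rz": 0.027,"fingers": 0.03},
    {"rx": 0,"ry": 0,"dx": -0.003,"dy": -0.031,"dz": 0,"rz": 0.027,"fingers": 0.03},
    {"rx": 0,"ry": 0,"dx": -0.004,"dy": -0.03,"dz": 0,"rz": 0.03,"fingers": 0.03},
    {"rx": 0,"ry": 0,"dx": 0,"dy": 0,"dz": 0,"rz": 0,"fingers": 0.03},
    {"rx": 0,"ry": 0,"dx": 0,"dy": 0,"dz": 0,"rz": 0,"fingers": 0.03}
  ]
}}

```text
time_s: 25.6
position: [0.4234, -0.0081, 0.0898]
tool_rot: [[0.194, 0.981, 0.001], [0.981, -0.194, -0.0], [-0.0, 0.001, -1.0]]
ft_force: [1.0, -0.4, -1.7]
grip_width: 0.0393
gripper_force: 25.7
```

Run:
```python
from plan import *
plan([5],(.4235,-.0088,.036,-10.7))
```

```text
t 25.6 at [ 0.4234 -0.0081  0.0898] a -11.17 tilt 0.08 w 0.0393 gf 25.7 F [ 1.  -0.4 -1.7]
{"dx":-0,"dy":0,"dz":0.011,"rz":-0.002},{"dx":-0,"dy":0,"dz":0.011,"rz":-0.002},{"dx":-0,"dy":0,"dz":0.011,"rz":-0.002},{"dx":-0,"dy":0,"dz":0.01,"rz":-0.002},{"dx":-0.001,"dy":0,"dz":0.011,"rz":-0.002}, -> [ 0.4232 -0.009   0.0358] -10.6
```

>>> {"method": "arm_command", "body": {
  "deltas": [
    {"rx": 0,"ry": 0,"dx": -0.001,"dy": 0,"dz": 0.015,"rz": 0,"fingers": 0.03},
    {"rx": 0,"ry": 0,"dx": 0,"dy": 0,"dz": 0.015,"rz": 0,"fingers": 0.03},
    {"rx": 0,"ry": 0,"dx": 0,"dy": 0,"dz": 0.015,"rz": 0,"fingers": 0.03},
    {"rx": 0,"ry": 0,"dx": 0,"dy": 0,"dz": 0.008,"rz": 0,"fingers": 0.03},
    {"rx": 0,"ry": 0,"dx": 0,"dy": 0,"dz": 0.001,"rz": 0,"fingers": 0.03},
    {"rx": 0,"ry": 0,"dx": 0,"dy": 0,"dz": 0,"rz": 0,"fingers": 0.03},
    {"rx": 0,"ry": 0,"dx": 0,"dy": 0,"dz": 0,"rz": 0,"fingers": 0.03},
    {"rx": 0,"ry": 0,"dx": 0,"dy": 0,"dz": 0,"rz": 0,"fingers": 0.03}
  ]
}}

```text
time_s: 26.4
position: [0.4232, -0.009, 0.0358]
tool_rot: [[0.194, 0.981, 0.001], [0.981, -0.194, -0.0], [-0.0, 0.001, -1.0]]
ft_force: [-0.4, 0.3, -1.3]
grip_width: 0.0389
gripper_force: 25.7
```

Run:
```python
from plan import *
from ov import *
plan([1],(.4235,-.0088,.034,-10.7))
p=env.observe()["position"]
I=[("c",(p[0],p[1]),.041,.074)]
cv2.imwrite('pics/s10.png',overlay("side",I,(190,130,310,230),6,0))
```

```text
t 26.4 at [ 0.4232 -0.009   0.0358] a -11.17 tilt 0.07 w 0.0389 gf 25.7 F [-0.4  0.3 -1.3]
{"dx":0,"dy":0,"dz":0.002,"rz":-0.008}, -> [ 0.4232 -0.009   0.0338] -10.7
```

View pics/s10.png

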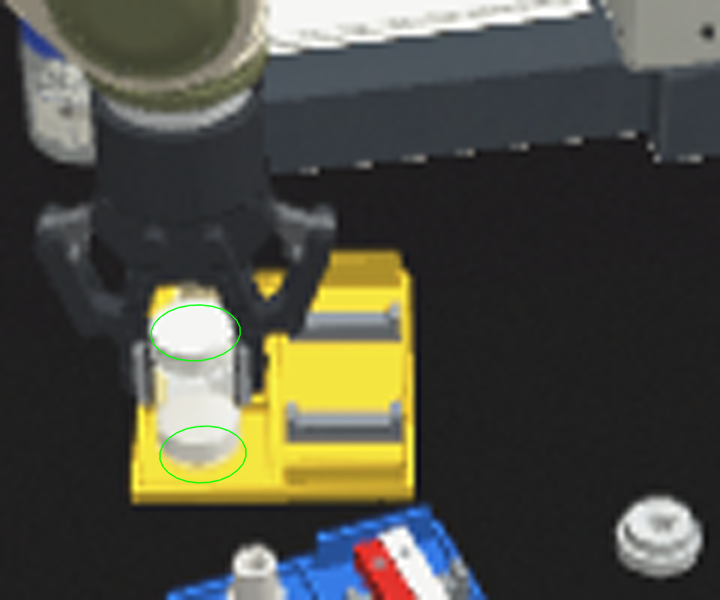

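>>> {"method": "arm_command", "body": {
  "deltas": [
    {"rx": 0,"ry": 0,"dx": 0,"dy": 0,"dz": 0.001,"rz": 0,"fingers": 0.03},
    {"rx": 0,"ry": 0,"dx": 0,"dy": 0,"dz": 0.001,"rz": 0,"fingers": 0.03},
    {"rx": 0,"ry": 0,"dx": 0,"dy": 0,"dz": 0,"rz": 0,"fingers": 0.03},
    {"rx": 0,"ry": 0,"dx": 0,"dy": 0,"dz": 0,"rz": 0,"fingers": 0.03}
  ]
}}

```text
time_s: 26.85
position: [0.4229, -0.0089, 0.0335]
tool_rot: [[0.194, 0.981, 0.0], [0.981, -0.194, -0.0], [-0.0, 0.0, -1.0]]
ft_force: [-0.9, -0.4, 3.0]
grip_width: 0.0387
gripper_force: 26.0
```

Contact at the expected height (0.0306 + 0.003). Release and retreat.

>>> {"method": "arm_command", "body": {
  "deltas": [
    {"rx": 0,"ry": 0,"dx": 0,"dy": 0,"dz": 0,"rz": 0,"fingers": 0.042},
    {"rx": 0,"ry": 0,"dx": 0,"dy": 0,"dz": 0,"rz": 0,"fingers": 0.046},
    {"rx": 0,"ry": 0,"dx": 0,"dy": 0,"dz": 0,"rz": 0,"fingers": 0.055},
    {"rx": 0,"ry": 0,"dx": 0,"dy": 0,"dz": 0,"rz": 0,"fingers": 0.06},
    {"rx": 0,"ry": 0,"dx": 0,"dy": 0,"dz": 0,"rz": 0,"fingers": 0.06},
    {"rx": 0,"ry": 0,"dx": 0,"dy": 0,"dz": -0.02,"rz": 0,"fingers": 0.06},
    {"rx": 0,"ry": 0,"dx": 0,"dy": 0,"dz": -0.03,"rz": 0,"fingers": 0.06},
    {"rx": 0,"ry": 0,"dx": 0,"dy": 0,"dz": -0.04,"rz": 0,"fingers": 0.06},
    {"rx": 0,"ry": 0,"dx": 0,"dy": 0,"dz": -0.04,"rz": 0,"fingers": 0.06},
    {"rx": 0,"ry": 0,"dx": 0,"dy": -0.03,"dz": -0.04,"rz": 0,"fingers": 0.06},
    {"rx": 0,"ry": 0,"dx": 0,"dy": 0,"dz": 0,"rz": 0,"fingers": 0.06},
    {"rx": 0,"ry": 0,"dx": 0,"dy": 0,"dz": 0,"rz": 0,"fingers": 0.06}
  ]
}}

```text
time_s: 28.05
position: [0.3933, -0.003, 0.2037]
tool_rot: [[0.194, 0.981, 0.002], [0.981, -0.194, -0.001], [-0.0, 0.002, -1.0]]
ft_force: [-0.3, -0.3, 0.1]
grip_width: 0.0597
gripper_force: 0.0
```

Run:
```python
from plan import *
from ov import *
plan([],)
I=[("c",(.4301,-.1344),.026,.048),("c",(.4417,.0875),.032,.033),("c",(.4235,-.0088),.041,.076),("b",(.504,-.1704),np.radians(10.6),.026,.127,.014,.027),("c",(.6178,-.115),.038,.018)]
cv2.imwrite('pics/s11.png',overlay("side",I,(190,120,330,285),3.6,0))
```

```text
t 28.05 at [ 0.3933 -0.003   0.2037] a -11.17 tilt 0.11 w 0.0597 gf 0.0 F [-0.3 -0.3  0.1]
```

View pics/s11.png

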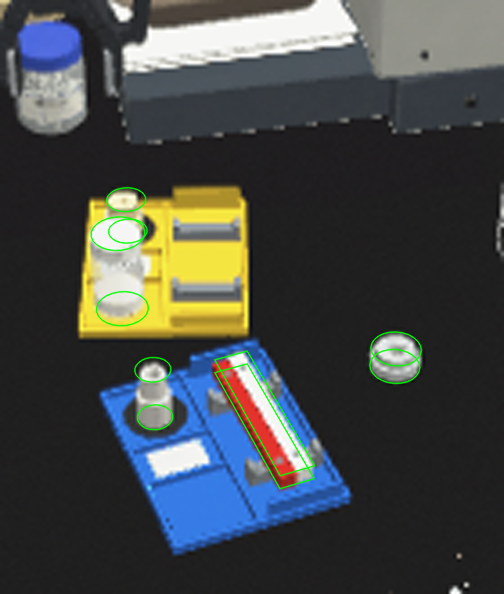

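```bash
python3 -c "
from rig import env
print(env.close_job())"
```

```text
the job is handed in; nothing more can be done
None
```

Both kits are made up and the job is handed in at about 28 s; the last picture showed every part in its place and the flat die unmoved, the jar looked undisturbed, and the judge returned no verdict.

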